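# Pack the bird-seed cakes below the crate rim and check with the levelling bar

## Task

Finish packing the little wooden crate of bird-seed cakes: swing both drop-down flaps fully upright and lay the cake that stands on edge down flat, so that all three cakes lie flat side by side on the crate floor with nothing above the rim. Only when that is done, sweep the levelling bar by its red plate from its parking place right across the crate to its far stop, without the bar ever pushing against a cake, and leave it there. Do not disturb the mug, saucers, funnel, scoop and jar around the crate.

Things in the scene. Friction and masses are not known exactly. Their poses are not given: they have to be found in the camera images.
- crate: wooden crate fixed to the ledge. Origin: centre of its underside, at ledge height; x away from the robot, y to its left along the crate, z up; yaw within 0.3 rad. Inner floor 12 mm above the ledge, 106 mm in x by 200 mm in y, centred; rim 40 mm above the ledge; walls and flaps 6 mm thick. Far (+x) and left (+y) walls fixed, near (-x) and right (-y) walls are hinged flaps
- flap_near (a joint): angle (rad) of the near flap, green-painted wooden panel 200 mm long in crate y, 28 mm high, 6 mm thick, hinged at its foot along the near edge of the floor (crate x -53 mm, height 12 mm): 0 upright (a stop), grows as it leans out to -x; starts at 0.6 to 1.05. Stiff hinge (0.06 N m): stays where left. Pushed from outside a finger must rise with the free edge, or it sticks
- flap_near_edge (a point): middle of the near flap's free edge (28 mm from its hinge, middle of its thickness)
- flap_right (a joint): angle (rad) of the right flap, green-painted wooden panel 106 mm long in crate x, 28 mm high, 6 mm thick, hinged at its foot along the right edge of the floor (crate y -100 mm, height 12 mm): 0 upright (a stop), grows as it leans out to -y; starts at 0.6 to 1.05. Stiff hinge (0.06 N m) as the other
- flap_right_edge (a point): middle of the right flap's free edge (28 mm from its hinge, middle of its thickness)
- cake1_mid (a point): hard pressed bird-seed cake, tan with dark and yellow specks, 100 x 54 x 24 mm, 0.1 to 0.2 kg; the point is its centre. Starts flat in the crate, 100 mm side (own x) along crate x, 54 mm side along crate y, 24 mm thickness along own z. The three cakes are in a row along crate y in any order, centres near y -71, 0, 71 mm
- cake2_mid (a point): hard pressed bird-seed cake, tan with dark and yellow specks, 100 x 54 x 24 mm, 0.1 to 0.2 kg; the point is its centre. Starts flat in the crate, 100 mm side (own x) along crate x, 54 mm side along crate y, 24 mm thickness along own z. The three cakes are in a row along crate y in any order, centres near y -71, 0, 71 mm
- cake3_mid (a point): third cake, same block; the point is its centre. Starts standing on its long edge: 100 mm along crate x, 24 mm (own y axis) along crate y, 54 mm tall, top 66 mm above the ledge. Own y is vertical when it lies flat, either face up. 26 to 38 mm free between it and a lying neighbour. Pushed near its top along crate y it tips over; pushed within 10 mm of its foot it slides
- bar (a joint): travel (m) of the levelling bar along its rail: 0 parked beyond the left end (bar centre at crate y 165 mm), grows as it slides to crate -y; far stop 0.285 (crate y -120 mm), beyond the right flap. 1 N of friction plus light damping; stays where left. Steel bar 14 mm wide in y, spans crate x -85 to 75 mm, underside 42.5 mm, top 54.5 mm above the ledge
- bar_plate (a point): centre of the red push plate standing on the levelling bar: 60 mm in crate x, 8 mm thick in crate y, from 54.5 to 95.5 mm above the ledge; at crate x -10 mm. The bar's rail lies beyond the crate's far wall, crate x 63 to 93 mm, y -150 to 195 mm, 36 mm high
- cake1: the same cake as cake1_mid; origin at the centre of its underside
- cake2: the same cake as cake2_mid; origin at the centre of its underside
- cake3: the same cake as cake3_mid; origin at the middle of the edge that it stands on
- mug: loose blue ceramic mug, 80 mm wide and 88 mm tall, handle to its +y; origin at its foot's centre; bystander
- saucer1: loose terracotta feeding saucer, 124 mm wide, 24 mm high; origin at its foot's centre; bystander
- saucer2: second terracotta saucer, alike; bystander
- funnel: loose aluminium funnel standing mouth down, 96 mm wide, 85 mm tall; origin at its foot's centre; bystander
- scoop: loose stainless scoop lying on the ledge, 160 mm long along its x, 56 mm wide, 30 mm high; origin under the joint of blade (+x) and handle (-x); bystander
- jar: loose amber glass jar with steel lid, 72 mm wide, 100 mm tall; origin at its foot's centre; bystander
Things that resemble listed ones, but are neither listed nor needed, are in the scene too. What is shaped like the cake1 but blue or turquoise is not meant.

How it is judged:
By the outcome, as a careful person would: the job done as asked, in the order asked, and still so for the second after the job is handed in, with the robot touching nothing.
It also fails if it takes over 59 s, if anything falls off the work surface, if the arm or the gripper's body presses on something with over 40 N, if the wrist force passes 120 N, or if a joint passes its speed limit or range.

## Robot

A 6-joint arm with a two-finger parallel gripper is mounted at the origin on the work surface. World frame = base frame: x ahead of the robot, y to its left, z up, the work surface at z = 0. Lengths are in m, angles in rad, forces in N, time in s.
With the tool pointing down it reaches from about 0.425 to 0.95 m from the base axis. Payload 3.5 kg.
Tool frame: the origin (TCP) lies on the centre line of the jaws, within the pads' length; the fingertips stand 19 mm ahead of it and the grasp point (between the pads) is the TCP; y points along the fingers, x is the direction in which the jaws open and shut, and the axes are right-handed (so a half turn about y gives the same grasp; the last joint's range is limited). The gripper opens to 85 mm and grips with 20 to 120 N. Pads are 22 mm wide; open, the fingers measure 114 mm over their backs; the gripper's body (76 mm by 85 mm) begins 54 mm behind the grasp point. The pads swing forward as they close: fully open they stand 13 mm farther back than shut.
Start: joints at [-1.476, 0.286, 1.577, -0, 1.279, -0.15], TCP at [0.164, -0.655, 0.25] pointing down, gripper open.
Joint ranges: [-2.77, 2.77], [-0.9, 2.22], [0.21, 2.48], [-1.53, 4.67], [0.24, 2.81], [-2.84, 2.84]. Speed limits (rad/s): [2.79, 2.79, 3.14, 3.14, 3.14, 3.14].

## Interface

Orientations are given as a unit quaternion [w, x, y, z].
In Python, from rig import telemetry, viewer, ctrl gives the robot as it stands.
- The arm moves only by the shell command python3 -m inch 'ROWS' [OPENING] [FORCE]. ROWS is JSON, a list of rows, each an object with "dp": the shift along the world's x, y, z in m, a list of three; "twist": the turn about the world's z in degrees. A call has 1 to 12 rows; each row shifts and turns the pose as measured when the row begins; what a row does not reach is not made up. A row lasts 1/8 s, in which the tool goes at most 62.5 mm and 10.7 degrees, less where a joint would pass 70% of its speed; a pose out of reach is approached as far as the arm can. A call with a gripper value outside its range is refused whole. OPENING is the gripper command: -1 is fully open, 1 is shut, values between are in proportion, set as the call begins (- or left out, the last holds). The fingers move at their own pace and stop on an object; FORCE is the grip in N (left out, the last holds). Time passes only in rows, so rows that do not move let the fingers close. It gives the time, the measured TCP pose, the force and the opening at its end, in the units of the state.
- telemetry.get_state(): the state, without advancing time (a new reading comes with each control period).
- viewer.get_image(name): name is "side" or "top"; returns a dict with "frame" (384x512x3 uint8, red, green, blue), "fx", "fy", "cx", "cy" (pixels), "rvec" (rotation vector, rad) and "tvec" (3), from world to camera coordinates, as OpenCV has them. Camera axes: x right, y down, z forward; pixel columns grow to the right and rows downward; lengths in m; the calibration is good to about 2 mm. A picture is of the moment at which its call begins. There is no depth.
- ctrl.finish_job(): hands the job in, once; it reports no verdict.
Trained networks look in a picture, given as the dict that the camera call returned (one of the last four; its "shot" number tells which), for a name from the list of things; names that differ only in an ending like _2 or _b are one class to them, and where a whole thing is asked for, a point or a joint stands for the part that bears it (a point fixed in the world has none). Each returns a list of dicts, best first, with "confidence" (0 to 1); they miss things now and then, are a little off and sometimes report something else, mostly with a low value. They report only what shows in the picture. A call takes as long as a camera call. They do not tell look-alikes from the thing itself.
- viewer.spot_in(thing, picture): "extent" ([centre column, centre row, width, height] in pixels, round what is visible of it).
- viewer.landmark_of(thing, picture): "uv" ([column, row] in pixels: a listed point, or the origin of a listed thing).
The state is a dict: "time": time; "joint_positions": joint angles; "qd": joint speeds; "joint_efforts": joint torques, N m; "tcp_pos": TCP position; "tool_rot": TCP orientation; "ft_force": force on the tool from outside, world axes, zero at the start; "ft_torque": the same for the moment, N m; "opening": opening from 0.0 (shut) to 1.0 (fully open).
Only numpy, scipy, OpenCV 4.12 (cv2) and the standard library are available. Lean on these libraries where they do the work, as an engineer would, in place of code of your own. Each camera call takes 0.05 s, during which the arm holds its last target.

## Working session

There is one attempt and no reset: what is moved stays moved. The work goes in short steps, Python scripts to look and compute and a shell command to move; the robot and the scene stay as the last step left them, time stands still between calls to the robot, and variables do not carry over. Pictures are saved under pics/ and viewed, and the job is handed in when it is done.

```bash
ls; mkdir -p pics
cat > h.py <<'E'
import numpy as np, cv2
from rig import telemetry, viewer, ctrl
def P(p):
    R=cv2.Rodrigues(np.array(p["rvec"],float))[0]; t=np.array(p["tvec"],float).ravel()
    K=np.array([[p["fx"],0,p["cx"]],[0,p["fy"],p["cy"]],[0,0,1.]])
    return K@np.c_[R,t]
def proj(p,X):
    h=P(p)@np.append(X,1); return h[:2]/h[2]
def tri(p1,a,p2,b):
    h=cv2.triangulatePoints(P(p1),P(p2),np.array(a,float).reshape(2,1),np.array(b,float).reshape(2,1))
    return (h[:3]/h[3]).ravel()
def atz(p,uv,z):
    M=P(p); H=M[:,[0,1]]; A=np.c_[H,M[:,2]*z+M[:,3]]
    w=np.linalg.solve(A,[uv[0],uv[1],1]); return w[:2]/w[2]
def save(p,n,crop=None,s=1):
    f=p["frame"][:,:,::-1]
    if crop: x0,y0,x1,y1=crop; f=f[y0:y1,x0:x1]
    cv2.imwrite("pics/"+n,cv2.resize(f,None,fx=s,fy=s,interpolation=cv2.INTER_CUBIC))
E
python3 - <<'E'
from h import *
a=viewer.get_image("side");b=viewer.get_image("top")
save(a,"s0.png",s=1.5);save(b,"t0.png",s=1.5)
for n in ["crate","flap_near_edge","flap_right_edge","cake1_mid","cake3_mid","cake3","bar_plate","mug","saucer1","funnel","scoop","jar"]:
    for k,p in (("s",a),("t",b)):
        print(n,k,[(round(d["confidence"],2),np.round(d["uv"],1).tolist()) for d in viewer.landmark_of(n,p)[:5]])
s=telemetry.get_state();print(s)
E
```

```text
pics
crate s [(0.47, [229.0, 211.9])]
crate t [(0.68, [236.6, 171.3])]
flap_near_edge s [(0.72, [253.7, 206.4])]
flap_near_edge t [(0.89, [234.8, 191.4]), (0.57, [234.9, 170.4])]
flap_right_edge s []
flap_right_edge t [(0.65, [267.2, 163.3])]
cake1_mid s [(0.83, [229.1, 211.1]), (0.74, [356.2, 295.4]), (0.57, [316.3, 185.9]), (0.38, [174.2, 247.4])]
cake1_mid t [(0.95, [293.7, 246.9]), (0.84, [235.5, 170.7]), (0.79, [153.3, 196.0]), (0.66, [144.0, 275.5])]
cake3_mid s [(0.76, [226.1, 196.3]), (0.16, [253.6, 207.2])]
cake3_mid t [(0.76, [252.2, 166.1])]
cake3 s [(0.79, [230.0, 201.0]), (0.68, [356.5, 298.7]), (0.65, [314.3, 185.8]), (0.58, [232.0, 233.6]), (0.56, [230.5, 214.1])]
cake3 t [(0.77, [152.8, 193.3]), (0.76, [210.2, 173.6]), (0.74, [146.9, 275.1]), (0.72, [237.1, 170.4]), (0.7, [289.4, 248.4])]
bar_plate s []
bar_plate t [(0.83, [185.4, 177.6])]
mug s []
mug t [(0.97, [197.1, 226.6]), (0.47, [196.2, 132.8]), (0.36, [237.7, 173.4])]
saucer1 s [(0.87, [201.1, 177.4]), (0.62, [250.6, 164.9])]
saucer1 t [(0.74, [327.3, 184.9]), (0.68, [302.8, 136.5]), (0.24, [235.1, 190.6])]
fu
[... 258 characters left out ...]
1.9]), (0.64, [195.3, 132.5])]
{'time': 1.3, 'joint_positions': array([-1.47601761e+00,  2.86314286e-01,  1.57668114e+00, -7.77106779e-06,
        1.27860609e+00, -1.49989222e-01]), 'qd': array([ 0.00186758,  0.00102597,  0.00161845,  0.00064861,  0.0002811 ,
       -0.00052169]), 'joint_efforts': array([ 5.84262907e-04, -4.05963922e+01, -2.92931575e+01, -1.33496501e-04,
        5.95963138e-04,  9.66246176e-07]), 'tcp_pos': array([ 0.16360691, -0.65486449,  0.25032556]), 'tool_rot': array([ 0.55730051, -0.55729958,  0.43522431, -0.43521618]), 'ft_force': array([ 0.83763392,  0.22014768, -0.28484447]), 'ft_torque': array([ 0.02078494,  0.04597346, -0.03176112]), 'opening': 1.0007813328668167}
```

View pics/s0.png

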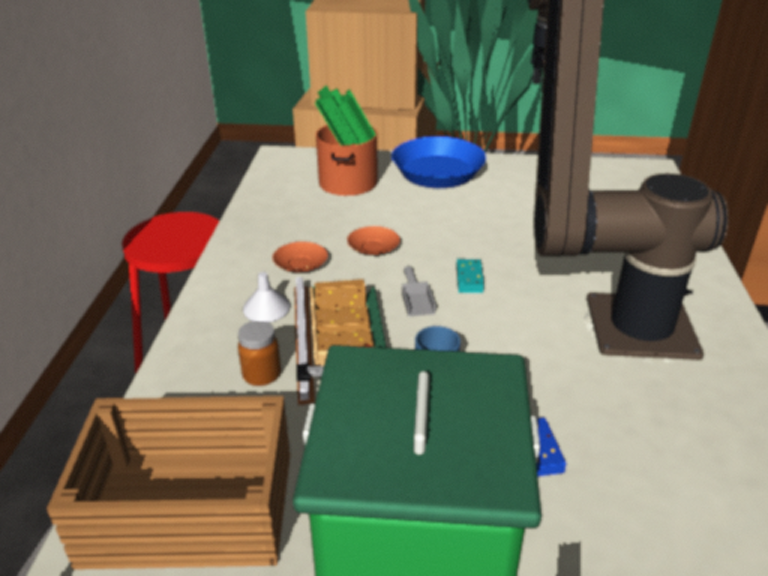

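View pics/t0.png

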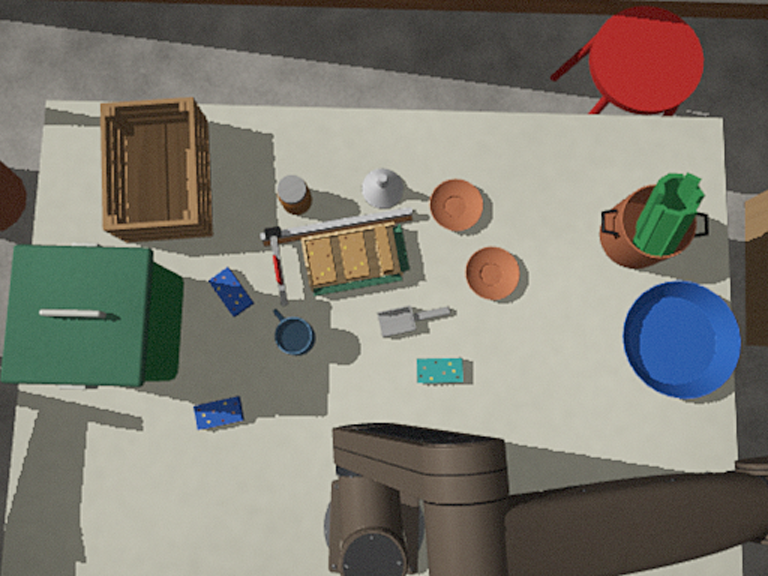

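Run:
```python
from h import *
a=viewer.get_image("side");b=viewer.get_image("top")
import pickle;pickle.dump((a,b),open("ab.pkl","wb"))
save(a,"s1.png",(150,150,320,290),4.5);save(b,"t1.png",(165,105,345,245),4.4)
for n,u,v in [("crate",(229,211.9),(236.6,171.3)),("fn",(253.7,206.4),(234.8,191.4)),("c3",(226.1,196.3),(252.2,166.1)),("saucer",(201.1,177.4),(302.8,136.5)),("saucer",(250.6,164.9),(327.3,184.9)),("funnel",(177.2,203.3),(252.1,122.7)),("scoop",(273.7,195),(274.9,212.9)),("jar",(175.3,250.5),(195.3,132.5))]:
    X=tri(a,u,b,v); print(n,X.round(4),(proj(a,X)-u).round(1),(proj(b,X)-v).round(1), atz(b,v,0).round(3),atz(a,u,0).round(3))
for p in(a,b):
    R=cv2.Rodrigues(np.array(p["rvec"],float))[0];print((-R.T@np.array(p["tvec"]).ravel()).round(3),p["fx"])
```

```text
crate [0.5844 0.0564 0.0256] [0.4 0.1] [ 0.  -0.4] [0.588 0.057] [0.591 0.023]
fn [0.5116 0.0592 0.0522] [0.3 0. ] [ 0.  -0.3] [0.518 0.061] [ 0.519 -0.01 ]
c3 [0.5996 0.0041 0.0437] [0.3 0.1] [ 0.  -0.3] [0.607 0.004] [ 0.61  -0.057]
saucer [ 0.7142 -0.1697 -0.0073] [-1.  -0.2] [0.  1.1] [ 0.716 -0.169] [ 0.708 -0.158]
saucer [ 0.5502 -0.255  -0.0036] [0.3 0.1] [ 0.  -0.4] [ 0.548 -0.254] [ 0.551 -0.249]
funnel [0.754  0.0081 0.0126] [-0.9 -0.2] [0.  0.9] [0.761 0.008] [ 0.756 -0.008]
scoop [ 0.455  -0.0771 -0.0018] [1.9 0.3] [ 0.1 -2.1] [ 0.448 -0.077] [ 0.461 -0.076]
jar [ 0.7176  0.2046 -0.0008] [-1.1 -0.3] [0. 1.] [0.721 0.205] [0.714 0.206]
[0.409 1.166 0.884] 480.93294674946065
[ 3.110e-01 -1.000e-03  1.502e+00] 444.16566730780113
```

```bash
ls pics
```

```text
s0.png
s1.png
t0.png
t1.png
```

View pics/t1.png

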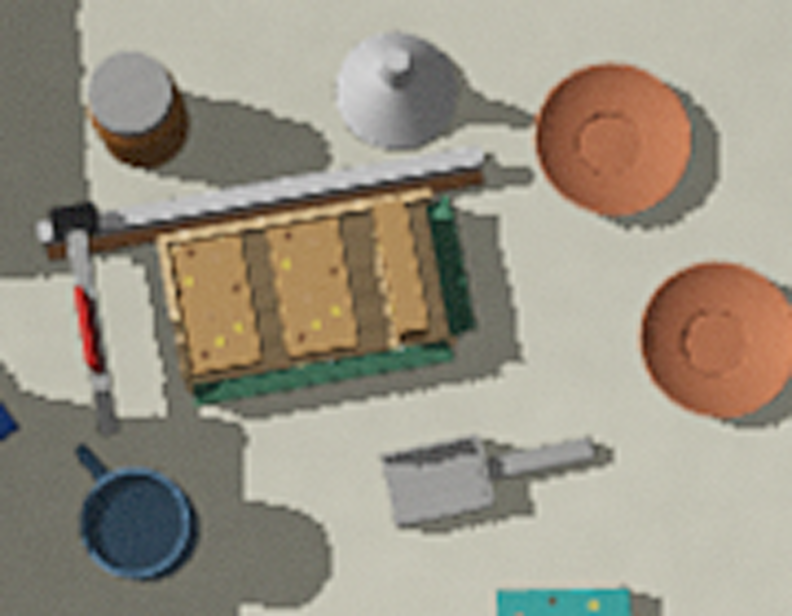

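View pics/s1.png

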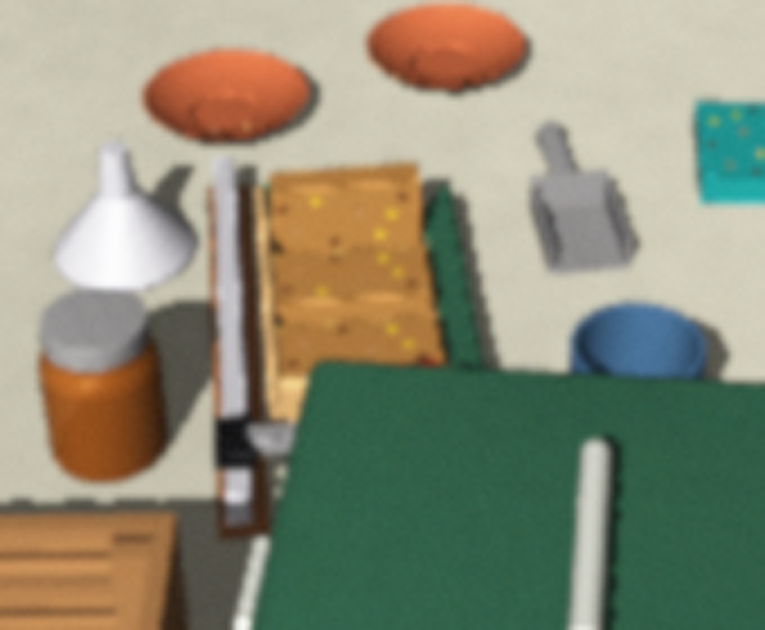

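```bash
cat > ov.py <<'E'
from h import *
import pickle,sys
def T(c,X):
    x,y,w,z0=c; X=np.atleast_2d(X).astype(float)/1000
    R=np.array([[np.cos(w),-np.sin(w)],[np.sin(w),np.cos(w)]])
    return np.c_[X[:,:2]@R.T+[x,y],X[:,2]+z0]
def overlay(p,c,n,crop,s,fn=0,fr=0,bar=165):
    x0,y0,x1,y1=crop
    im=cv2.resize(p["frame"][y0:y1,x0:x1,::-1],None,fx=s,fy=s,interpolation=cv2.INTER_CUBIC)
    def L(pts,col):
        q=[(proj(p,X)+0.5-[x0,y0])*s for X in T(c,pts)]
        cv2.polylines(im,[np.int32(np.round(q))],False,col,1,cv2.LINE_AA)
    L([(59,-106,40),(59,106,40),(-59,106,40)],(0,0,255))       # outer rim far,left
    L([(53,-100,40),(53,100,40),(-53,100,40)],(255,0,255))
    L([(-53,-100,12),(-53,100,12)],(255,255,0)); L([(-53,-100,12),(53,-100,12)],(255,255,0))
    s1,c1=np.sin(fn),np.cos(fn); L([(-53-28*s1,-100,12+28*c1),(-53-28*s1,100,12+28*c1)],(0,255,255))
    s1,c1=np.sin(fr),np.cos(fr); L([(-53,-100-28*s1,12+28*c1),(53,-100-28*s1,12+28*c1)],(0,255,255))
    L([(63,-150,36),(63,195,36),(93,195,36),(93,-150,36),(63,-150,36)],(255,0,0))
    L([(-40,bar,95.5),(20,bar,95.5)],(255,255,255))
    L([(-85,bar-7,54.5),(75,bar-7,54.5),(75,bar+7,54.5),(-85,bar+7,54.5),(-85,bar-7,54.5)],(255,255,255))
    cv2.imwrite("pics/"+n,im)
E
python3 - <<'E'
from ov import *
a,b=pickle.load(open("ab.pkl","rb"))
c=(0.582,0.056,0.16,0)
overlay(b,c,"o1.png",(170,120,290,220),6.5,0.8,0.8)
overlay(a,c,"o2.png",(185,170,275,260),6.5,0.8,0.8)
E
```

```text
(no output)
```

View pics/o1.png

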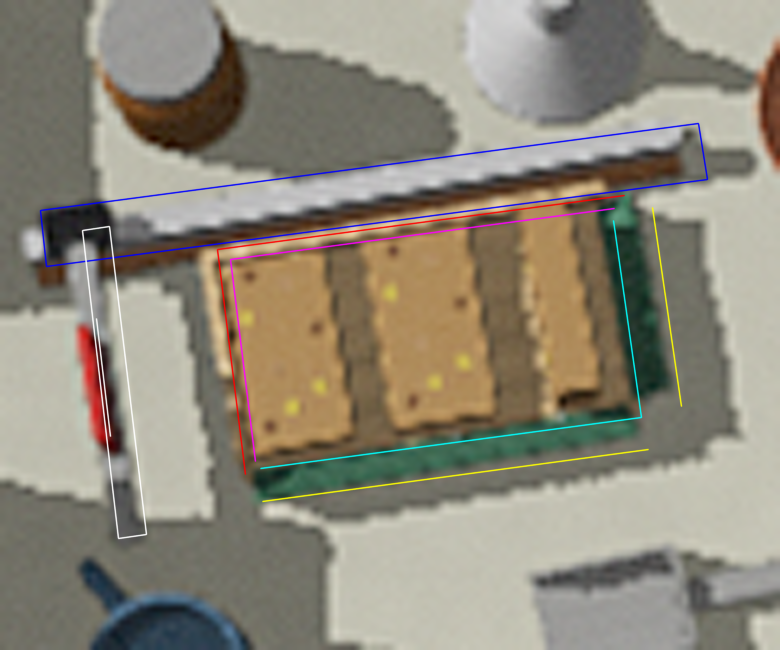

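View pics/o2.png

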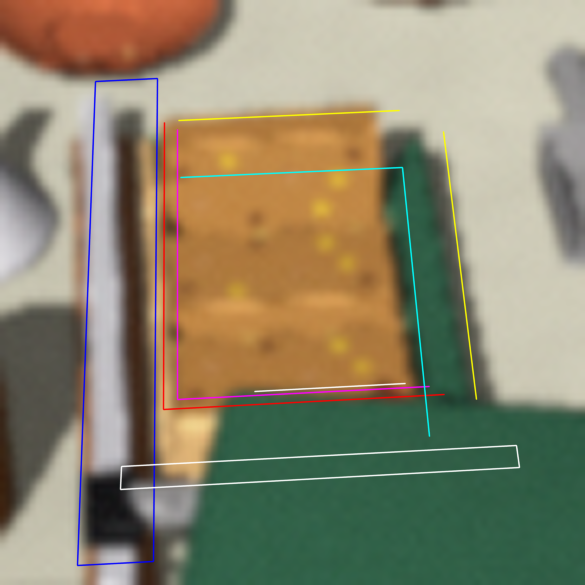

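Run:
```python
from ov import *
from scipy.optimize import least_squares
a,b=pickle.load(open("ab.pkl","rb"))
obs=[((59,106,40),(203,250)),((59,-106,40),(606,182)),((-53,-100,12),(640,410)),((-59,106,40),(242,478))]
def f(c):
    return np.concatenate([proj(b,T((*c,0),m)[0])-(np.array(o)/6.5+[170,120]-.5) for m,o in obs])
r=least_squares(f,[.58,.056,.16]);print(r.x,r.fun.round(2))
c=(*r.x,0)
overlay(b,c,"o3.png",(170,120,290,220),6.5,0.6,0.6)
overlay(a,c,"o4.png",(185,170,275,260),6.5,0.6,0.6)
```

```text
[0.58398837 0.06063883 0.19885937] [ 0.32  0.55  0.55  0.36 -0.83 -0.72 -0.05 -0.18]
```

View pics/o3.png

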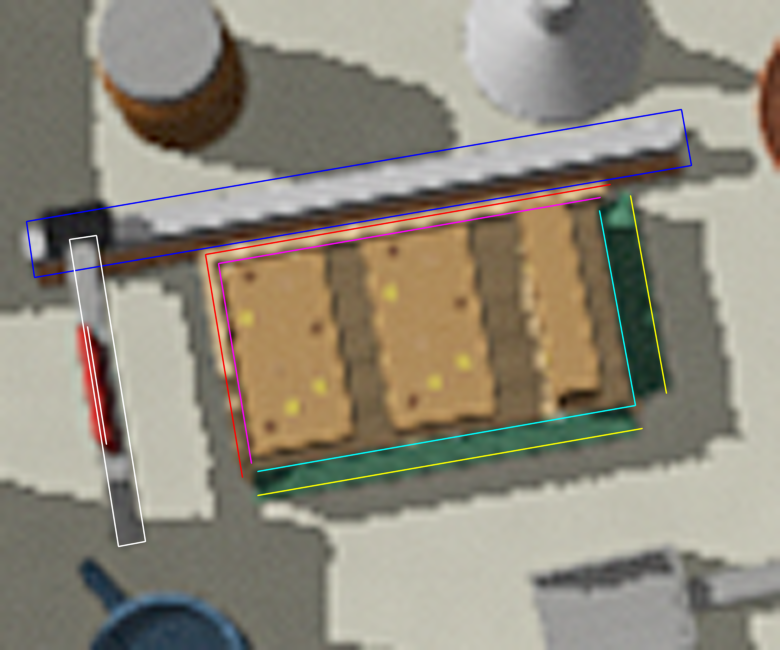

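View pics/o4.png

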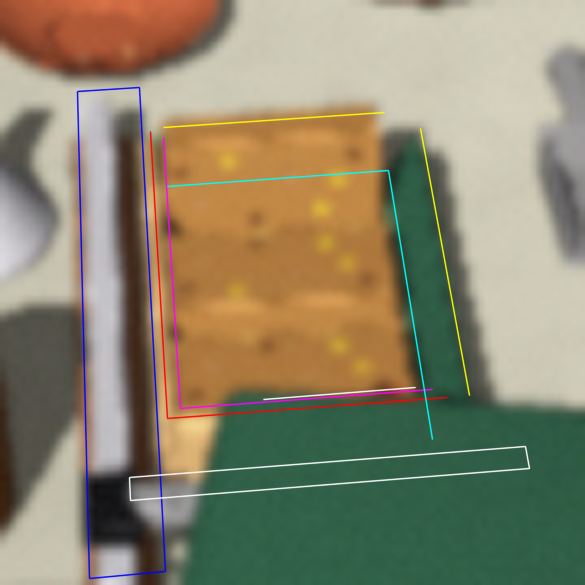

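Run:
```python
from ov import *
a,b=pickle.load(open("ab.pkl","rb"))
c=(.584,.0606,.199,0)
for th in (.6,.7,.8,.9,1.0):
    s,k=28*np.sin(th),12+28*np.cos(th)
    n=T(c,(-53-s,0,k))[0]; r=T(c,(0,-100-s,k))[0]
    print(th,proj(b,n).round(1),proj(a,n).round(1),proj(b,r).round(1),n.round(3),r.round(3))
for y in(-60,-65,-70,-75,-80): 
    q=T(c,[(0,y,66)])[0]; print(y,q.round(3),proj(b,q).round(1), proj(b,T(c,[(0,y,39)])[0]).round(1))
print(proj(b,T(c,(-10,165,75))[0]), T(c,(-10,165,75)))
```

```text
0.6 [238.7 190.5] [252.7 208.5] [269.2 164.6] [0.517 0.047 0.035] [ 0.607 -0.053  0.035]
0.7 [238.8 191.2] [253.4 209. ] [269.8 164.6] [0.514 0.047 0.033] [ 0.607 -0.055  0.033]
0.8 [239.  191.9] [254.1 209.4] [270.4 164.6] [0.512 0.046 0.032] [ 0.608 -0.057  0.032]
0.9 [239.1 192.5] [254.8 210. ] [270.9 164.6] [0.511 0.046 0.029] [ 0.608 -0.059  0.029]
1.0 [239.2 193.1] [255.3 210.5] [271.4 164.7] [0.509 0.045 0.027] [ 0.608 -0.061  0.027]
-60 [0.596 0.002 0.066] [252.9 165.6] [252.9 167.2]
-65 [ 0.597 -0.003  0.066] [254.4 165.4] [254.3 167. ]
-70 [ 0.598 -0.008  0.066] [255.9 165.1] [255.8 166.7]
-75 [ 0.599 -0.013  0.066] [257.4 164.9] [257.3 166.4]
-80 [ 0.6   -0.018  0.066] [258.9 164.6] [258.7 166.2]
[185.27879654 179.8128831 ] [[0.54157864 0.22036679 0.075     ]]
```

```bash
cat > st.py <<'E'
from ov import *
from scipy.spatial.transform import Rotation as Ro
C=(.584,.0606,.199,0)
s=telemetry.get_state(); q=s["tool_rot"]; R=Ro.from_quat([q[1],q[2],q[3],q[0]]).as_matrix()
p=s["tcp_pos"]; w=C[2]; d=p[:2]-np.array(C[:2])
cr=np.array([[np.cos(w),np.sin(w)],[-np.sin(w),np.cos(w)]])@d
print("t",round(s["time"],2),"tcp",p.round(4),"crate",(cr*1000).round(1),"jaw az deg",np.degrees(np.arctan2(R[1,0],R[0,0])).round(1),"down",R[:,1].round(2),"F",np.round(s["ft_force"],1),"op",round(s["opening"],2),"q6",s["joint_positions"][[0,5]].round(2))
E
python3 st.py
```

```text
t 1.4 tcp [ 0.1636 -0.6548  0.2503] crate [-553.5 -618.2] jaw az deg -76.0 down [ 0.  0. -1.] F [ 0.3 -0.4  0.7] op 1.0 q6 [-1.48 -0.15]
```

```bash
python3 -m inch '[{"dp":[0.03,0.04,0],"twist":-2.6},{"dp":[0.038,0.046,-0.008],"twist":0},{"dp":[0.038,0.046,-0.008],"twist":0},{"dp":[0.038,0.046,-0.008],"twist":0},{"dp":[0.038,0.046,-0.008],"twist":0},{"dp":[0.038,0.046,-0.008],"twist":0},{"dp":[0.038,0.046,-0.008],"twist":0},{"dp":[0.038,0.046,-0.008],"twist":0},{"dp":[0.038,0.046,-0.008],"twist":0},{"dp":[0.038,0.046,-0.008],"twist":0}]' 1 40; python3 st.py
```

```text
time: 2.65
tcp_pos: [0.5427, -0.1903, 0.1799]
tool_rot: [-0.544, 0.546, -0.447, 0.455]
ft_force: [0.5, -0.5, -0.2]
opening: 0.001
t 2.65 tcp [ 0.5427 -0.1903  0.1799] crate [ -90.1 -237.8] jaw az deg -79.2 down [ 0.01 -0.01 -1.  ] F [ 0.5 -0.5 -0.2] op 0.0 q6 [-0.51  0.87]
```

```bash
python3 -m inch '[{"dp":[0.036,0.048,-0.01],"twist":0.6},{"dp":[0.036,0.048,-0.02],"twist":0},{"dp":[0,0,-0.03],"twist":0},{"dp":[0,0,0],"twist":0}]'; python3 st.py
python3 - <<'E'
from h import *
b=viewer.get_image("top");a=viewer.get_image("side")
save(b,"t2.png",(170,105,300,215),6);save(a,"s2.png",(150,140,280,250),6)
E
```

```text
time: 3.15
tcp_pos: [0.6176, -0.0887, 0.12]
tool_rot: [-0.548, 0.549, -0.441, 0.451]
ft_force: [-0.1, -0.4, -0.9]
opening: 0.003
t 3.15 tcp [ 0.6176 -0.0887  0.12  ] crate [   3.4 -153. ] jaw az deg -78.2 down [ 0.01 -0.01 -1.  ] F [-0.1 -0.4 -0.9] op 0.0 q6 [-0.3   1.07]
```

View pics/s2.png

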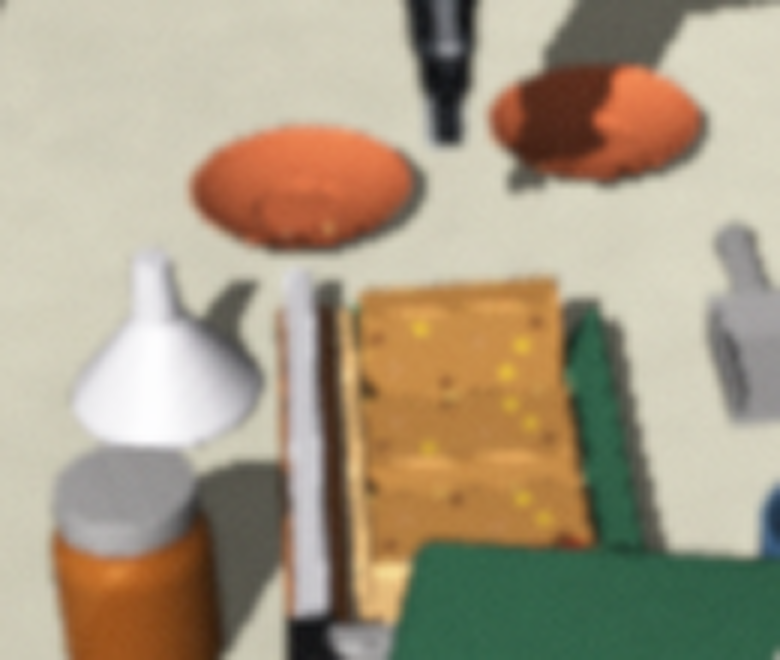

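```bash
python3 -m inch '[{"dp":[0,0,-0.04],"twist":0},{"dp":[0,0,-0.03],"twist":0},{"dp":[0,0,-0.01],"twist":0},{"dp":[0,0,0],"twist":0}]'; python3 st.py;  python3 -m inch '[{"dp":[-0.001,0.005,0],"twist":0},{"dp":[-0.001,0.005,0],"twist":0},{"dp":[0,0,0],"twist":0}]'; python3 st.py
python3 - <<'E'
from h import *
b=viewer.get_image("top");a=viewer.get_image("side")
save(b,"t3.png",(200,105,300,205),6);save(a,"s3.png",(190,140,280,230),7)
E
```

```text
time: 3.75
tcp_pos: [0.6243, -0.0954, 0.0514]
tool_rot: [0.55, -0.545, 0.435, -0.46]
ft_force: [-0.7, -0.1, -0.5]
opening: -0.004
t 3.75 tcp [ 0.6243 -0.0954  0.0514] crate [   8.6 -160.9] jaw az deg -78.6 down [ 0.03 -0.02 -1.  ] F [-0.7 -0.1 -0.5] op -0.0 q6 [-0.31  1.07]
time: 4.12
tcp_pos: [0.6244, -0.0857, 0.0558]
tool_rot: [0.55, -0.544, 0.433, -0.462]
ft_force: [-0.8, -0.7, -0.5]
opening: 0.001
t 4.12 tcp [ 0.6244 -0.0857  0.0558] crate [  10.7 -151.4] jaw az deg -78.6 down [ 0.04 -0.02 -1.  ] F [-0.8 -0.7 -0.5] op 0.0 q6 [-0.29  1.08]
```

View pics/s3.png

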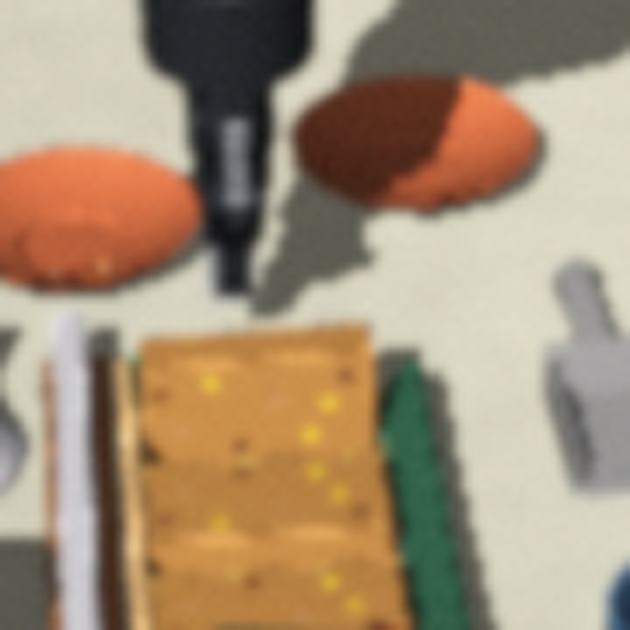

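View pics/t3.png

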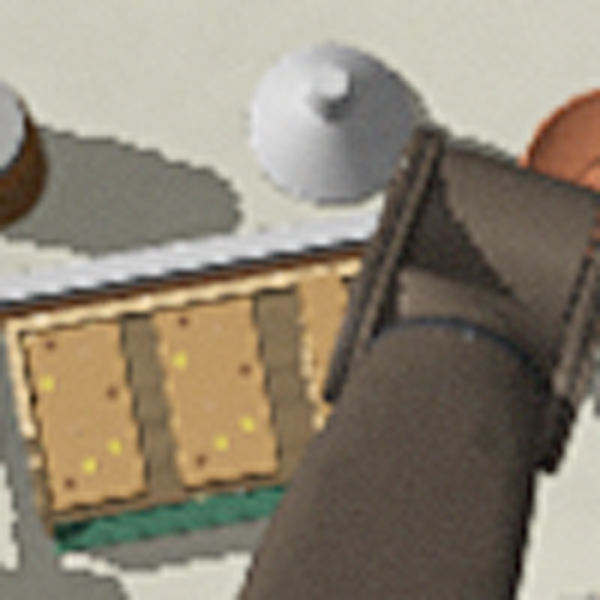

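```bash
python3 -m inch '[{"dp":[-0.002,0,-0.006],"twist":0},{"dp":[-0.002,0,-0.006],"twist":0},{"dp":[0,0,-0.002],"twist":0}]'; python3 st.py;  python3 -m inch '[{"dp":[-0.001,0.003,0],"twist":0},{"dp":[0,0,0],"twist":0}]'; python3 st.py
```

```text
time: 4.6
tcp_pos: [0.6199, -0.086, 0.0404]
tool_rot: [0.55, -0.544, 0.434, -0.462]
ft_force: [0.4, -0.4, 0.0]
opening: -0.003
t 4.6 tcp [ 0.6199 -0.086   0.0404] crate [   6.2 -150.8] jaw az deg -78.6 down [ 0.04 -0.02 -1.  ] F [ 0.4 -0.4  0. ] op -0.0 q6 [-0.3   1.08]
time: 4.85
tcp_pos: [0.6185, -0.0828, 0.0398]
tool_rot: [0.55, -0.544, 0.434, -0.462]
ft_force: [-0.3, 0.3, 0.5]
opening: 0.002
t 4.85 tcp [ 0.6185 -0.0828  0.0398] crate [   5.5 -147.4] jaw az deg -78.6 down [ 0.04 -0.02 -1.  ] F [-0.3  0.3  0.5] op 0.0 q6 [-0.29  1.09]
```

```bash
python3 -m inch '[{"dp":[-0.001,0.004,0],"twist":0},{"dp":[-0.001,0.004,0],"twist":0},{"dp":[0,0,0],"twist":0}]'; python3 st.py;  python3 -m inch '[{"dp":[-0.001,0.003,0.001],"twist":0},{"dp":[0,0,0],"twist":0}]'; python3 st.py;python3 -m inch '[{"dp":[-0.001,0.003,0.001],"twist":0},{"dp":[0,0,0],"twist":0}]'; python3 st.py;python3 -m inch '[{"dp":[-0.001,0.003,0.001],"twist":0},{"dp":[0,0,0],"twist":0}]'; python3 st.py
```

```text
time: 5.22
tcp_pos: [0.6167, -0.0741, 0.0402]
tool_rot: [0.55, -0.544, 0.434, -0.462]
ft_force: [0.0, -0.5, 0.1]
opening: 0.002
t 5.22 tcp [ 0.6167 -0.0741  0.0402] crate [   5.4 -138.5] jaw az deg -78.6 down [ 0.04 -0.02 -1.  ] F [ 0.  -0.5  0.1] op 0.0 q6 [-0.28  1.1 ]
time: 5.48
tcp_pos: [0.6157, -0.0709, 0.0415]
tool_rot: [0.55, -0.544, 0.434, -0.462]
ft_force: [0.6, -0.2, 0.1]
opening: -0.002
t 5.47 tcp [ 0.6157 -0.0709  0.0415] crate [   5.1 -135.1] jaw az deg -78.6 down [ 0.04 -0.02 -1.  ] F [ 0.6 -0.2  0.1] op -0.0 q6 [-0.28  1.1 ]
time: 5.72
tcp_pos: [0.6147, -0.0677, 0.0426]
tool_rot: [0.55, -0.544, 0.434, -0.462]
ft_force: [0.1, -0.0, 0.2]
opening: -0.004
t 5.72 tcp [ 0.6147 -0.0677  0.0426] crate [   4.8 -131.9] jaw az deg -78.6 down [ 0.04 -0.02 -1.  ] F [ 0.1 -0.   0.2] op -0.0 q6 [-0.27  1.11]
time: 5.98
tcp_pos: [0.6141, -0.0654, 0.0441]
tool_rot: [0.55, -0.544, 0.433, -0.463]
ft_force: [-0.6, -1.7, 0.2]
opening: 0.0
t 5.97 tcp [ 0.6141 -0.0654  0.0441] crate [   4.6 -129.5] jaw az deg -78.6 down [ 0.04 -0.02 -1.  ] F [-0.6 -1.7  0.2] op 0.0 q6 [-0.27  1.11]
```

```bash
python3 -m inch '[{"dp":[-0.001,0.004,0.002],"twist":0},{"dp":[-0.001,0.004,0.002],"twist":0},{"dp":[-0.001,0.003,0.001],"twist":0}]'; python3 st.py;  python3 -m inch '[{"dp":[-0.001,0.004,0.001],"twist":0},{"dp":[-0.001,0.003,0.001],"twist":0},{"dp":[0,0,0],"twist":0}]'; python3 st.py;python3 - <<'E'
from h import *
a=viewer.get_image("side")
save(a,"s4.png",(190,140,280,230),7)
E
```

```text
time: 6.35
tcp_pos: [0.612, -0.0557, 0.0506]
tool_rot: [0.55, -0.544, 0.431, -0.464]
ft_force: [0.8, -3.0, 1.3]
opening: -0.001
t 6.35 tcp [ 0.612  -0.0557  0.0506] crate [   4.5 -119.6] jaw az deg -78.6 down [ 0.04 -0.02 -1.  ] F [ 0.8 -3.   1.3] op -0.0 q6 [-0.25  1.13]
time: 6.72
tcp_pos: [0.6099, -0.0471, 0.053]
tool_rot: [0.55, -0.544, 0.432, -0.464]
ft_force: [0.3, -1.1, 1.8]
opening: 0.001
t 6.72 tcp [ 0.6099 -0.0471  0.053 ] crate [   4.1 -110.7] jaw az deg -78.6 down [ 0.04 -0.02 -1.  ] F [ 0.3 -1.1  1.8] op 0.0 q6 [-0.24  1.14]
```

View pics/s4.png

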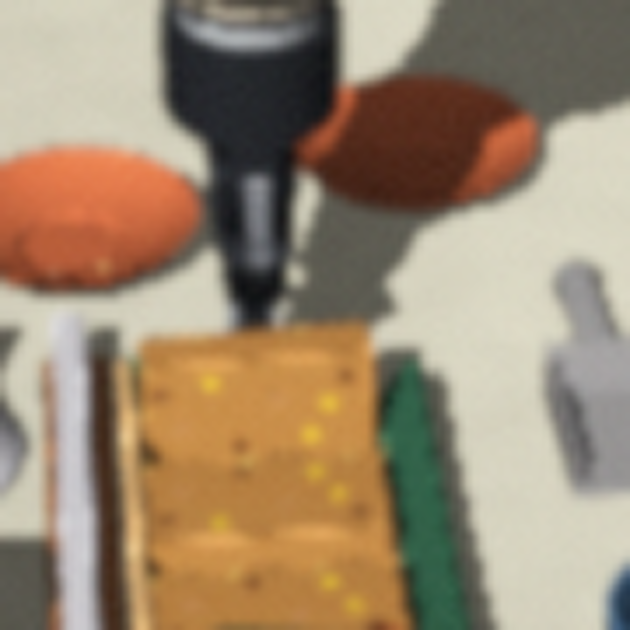

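Right flap is moving up. Continue until a firm stop.

```bash
python3 -m inch '[{"dp":[-0.001,0.003,0],"twist":0},{"dp":[0,0,0],"twist":0}]'; python3 st.py;  python3 -m inch '[{"dp":[-0.001,0.003,0],"twist":0},{"dp":[0,0,0],"twist":0}]'; python3 st.py
```

```text
time: 7.02
tcp_pos: [0.6096, -0.0458, 0.0531]
tool_rot: [0.55, -0.545, 0.429, -0.465]
ft_force: [0.3, -2.3, 1.5]
opening: -0.002
t 7.03 tcp [ 0.6096 -0.0458  0.0531] crate [   4.1 -109.4] jaw az deg -78.5 down [ 0.04 -0.03 -1.  ] F [ 0.3 -2.3  1.5] op -0.0 q6 [-0.23  1.15]
time: 7.28
tcp_pos: [0.6096, -0.0458, 0.0531]
tool_rot: [0.549, -0.546, 0.427, -0.467]
ft_force: [-0.2, 0.5, 2.8]
opening: -0.001
t 7.28 tcp [ 0.6096 -0.0458  0.0531] crate [   4.  -109.4] jaw az deg -78.4 down [ 0.05 -0.03 -1.  ] F [-0.2  0.5  2.8] op -0.0 q6 [-0.23  1.15]
```

```bash
python3 -m inch '[{"dp":[-0.001,0.006,0.002],"twist":0},{"dp":[-0.001,0.006,0],"twist":0}]'; python3 st.py;  python3 -m inch '[{"dp":[0.001,-0.006,0],"twist":0},{"dp":[0.002,-0.01,0],"twist":0},{"dp":[0.003,-0.02,0],"twist":0},{"dp":[0.003,-0.02,0.01],"twist":0},{"dp":[0.0,-0.01,0.05],"twist":0},{"dp":[0,0,0.06],"twist":0},{"dp":[0,0,0],"twist":0}]'; python3 st.py;python3 - <<'E'
from h import *
a=viewer.get_image("side");b=viewer.get_image("top")
save(a,"s5.png",(190,140,280,230),7); save(b,"t5.png",(200,105,300,205),6)
E
```

```text
time: 7.52
tcp_pos: [0.6094, -0.0444, 0.0533]
tool_rot: [-0.546, 0.553, -0.417, 0.471]
ft_force: [2.1, -23.4, -2.5]
opening: 0.001
t 7.53 tcp [ 0.6094 -0.0444  0.0533] crate [   4.1 -108. ] jaw az deg -78.0 down [ 0.05 -0.06 -1.  ] F [  2.1 -23.4  -2.5] op 0.0 q6 [-0.22  1.17]
time: 8.4
tcp_pos: [0.6172, -0.1151, 0.1768]
tool_rot: [-0.546, 0.552, -0.42, 0.47]
ft_force: [0.0, -0.5, 0.4]
opening: 0.002
t 8.4 tcp [ 0.6172 -0.1151  0.1768] crate [  -2.2 -178.8] jaw az deg -78.2 down [ 0.05 -0.05 -1.  ] F [ 0.  -0.5  0.4] op 0.0 q6 [-0.33  1.05]
```

View pics/s5.png

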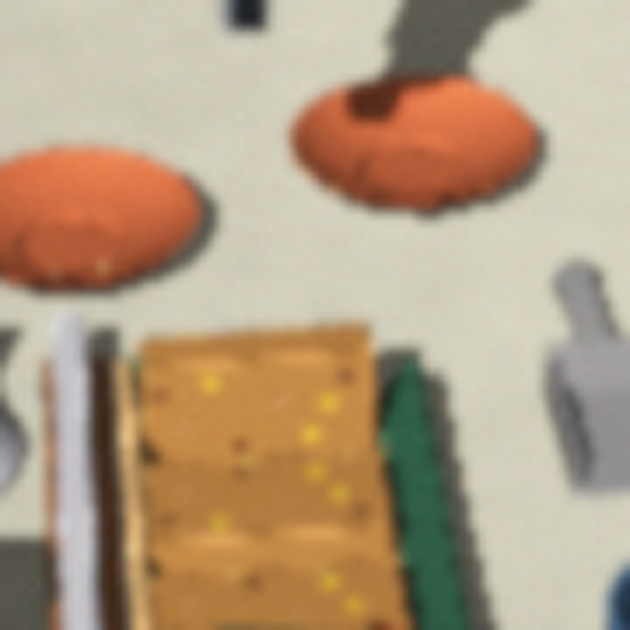

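View pics/t5.png

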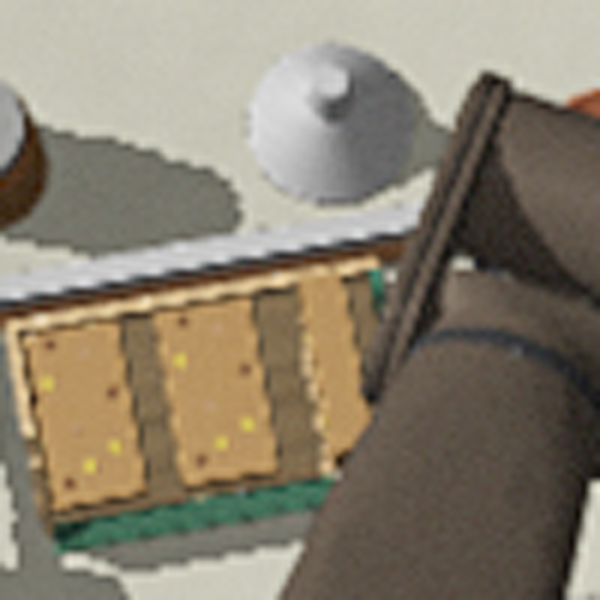

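```bash
python3 -m inch '[{"dp":[-0.02,0.02,0],"twist":0},{"dp":[-0.025,0.03,0],"twist":0},{"dp":[-0.025,0.03,0],"twist":0},{"dp":[-0.025,0.03,0],"twist":0},{"dp":[-0.025,0.03,-0.01],"twist":0},{"dp":[-0.018,0.02,-0.01],"twist":0},{"dp":[-0.01,0.01,-0.01],"twist":0},{"dp":[0,0,0],"twist":0}]'; python3 st.py;python3 - <<'E'
from ov import *
a=viewer.get_image("side");b=viewer.get_image("top")
save(a,"s6.png",(190,140,280,230),7); save(b,"t6.png",(170,105,300,215),6)
for u in [(252,206),(252,222),(277,205),(277,222)]: print(atz(b,u,.02).round(3))
print(atz(b,(197.1,226.6),0))
E
```

```text
time: 9.5
tcp_pos: [0.4524, 0.0598, 0.1252]
tool_rot: [-0.54, 0.557, -0.433, 0.459]
ft_force: [0.4, 0.7, -0.8]
opening: 0.0
t 9.5 tcp [0.4524 0.0598 0.1252] crate [-129.1   25.2] jaw az deg -78.2 down [ 0.01 -0.04 -1.  ] F [ 0.4  0.7 -0.8] op 0.0 q6 [-0.07  1.32]
[0.467 0.001]
[0.414 0.   ]
[ 0.473 -0.082]
[ 0.416 -0.083]
[0.3948514  0.18499551]
```

View pics/s6.png

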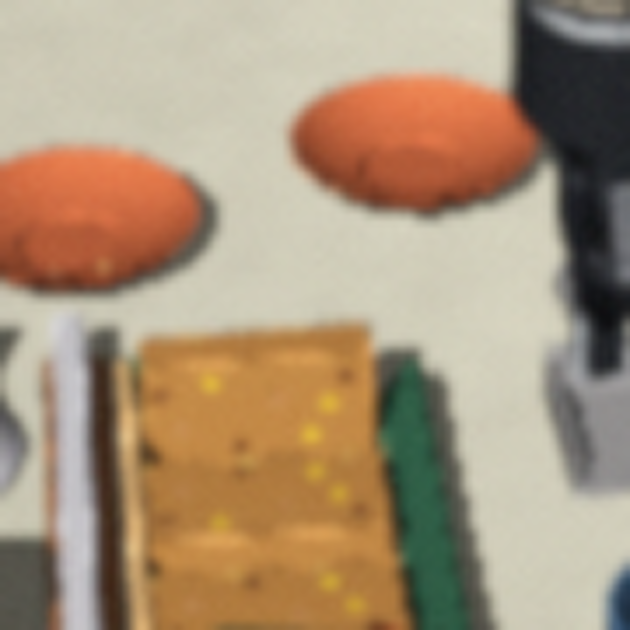

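View pics/t6.png

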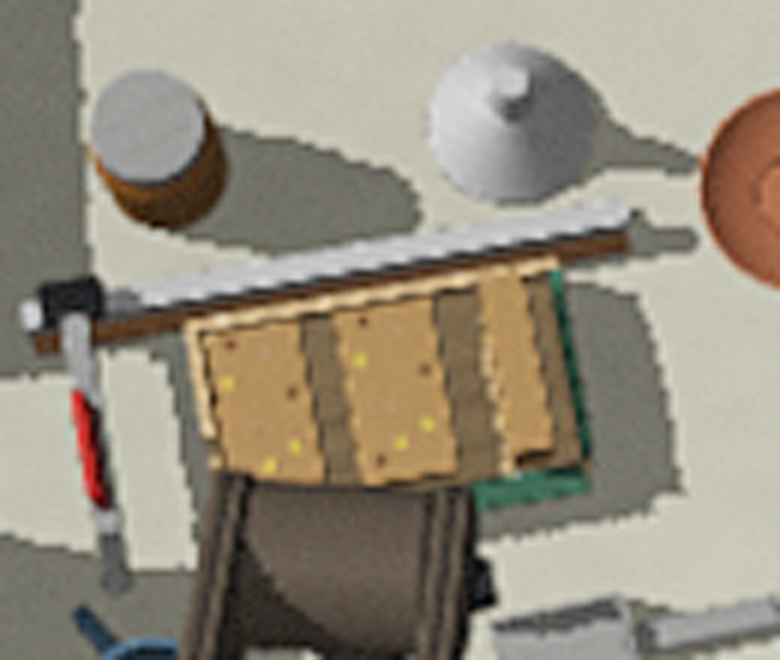

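```bash
python3 -m inch '[{"dp":[0,0,-0.02],"twist":0},{"dp":[0,0,-0.025],"twist":0},{"dp":[0,0,-0.02],"twist":0},{"dp":[0,0,-0.01],"twist":0},{"dp":[0,0,0],"twist":0}]'; python3 st.py;python3 -m inch '[{"dp":[0.008,0.0,-0.003],"twist":0},{"dp":[0.008,0,-0.002],"twist":0},{"dp":[0.0,0,0],"twist":0}]'; python3 st.py
```

```text
time: 10.22
tcp_pos: [0.4617, 0.0551, 0.0537]
tool_rot: [-0.541, 0.553, -0.43, 0.464]
ft_force: [-0.3, -0.3, 0.0]
opening: 0.001
t 10.22 tcp [0.4617 0.0551 0.0537] crate [-120.9   18.8] jaw az deg -78.6 down [ 0.03 -0.04 -1.  ] F [-0.3 -0.3  0. ] op 0.0 q6 [-0.08  1.33]
time: 10.6
tcp_pos: [0.4814, 0.0546, 0.0508]
tool_rot: [-0.542, 0.552, -0.429, 0.466]
ft_force: [-0.5, -0.1, -0.2]
opening: -0.003
t 10.6 tcp [0.4814 0.0546 0.0508] crate [-101.8   14.4] jaw az deg -78.6 down [ 0.03 -0.04 -1.  ] F [-0.5 -0.1 -0.2] op -0.0 q6 [-0.08  1.33]
```

```bash
python3 -m inch '[{"dp":[-0.003,0,-0.006],"twist":0},{"dp":[0,0,-0.004],"twist":0},{"dp":[0.0,0,-0.002],"twist":0}]'; python3 st.py; python3 -m inch '[{"dp":[0.003,0.001,0],"twist":0},{"dp":[0.003,0,0],"twist":0},{"dp":[0.0,0,0],"twist":0}]'; python3 st.py; python3 -m inch '[{"dp":[0.004,0.001,0],"twist":0},{"dp":[0.0,0,0],"twist":0}]'; python3 st.py
```

```text
time: 10.98
tcp_pos: [0.4781, 0.0548, 0.0383]
tool_rot: [-0.542, 0.552, -0.429, 0.466]
ft_force: [0.4, -0.6, 0.8]
opening: -0.0
t 10.97 tcp [0.4781 0.0548 0.0383] crate [-105.    15.3] jaw az deg -78.6 down [ 0.03 -0.04 -1.  ] F [ 0.4 -0.6  0.8] op -0.0 q6 [-0.08  1.34]
time: 11.35
tcp_pos: [0.4843, 0.0559, 0.0381]
tool_rot: [-0.542, 0.552, -0.429, 0.466]
ft_force: [-0.6, -0.1, 0.4]
opening: -0.001
t 11.35 tcp [0.4843 0.0559 0.0381] crate [-98.6  15.1] jaw az deg -78.6 down [ 0.03 -0.04 -1.  ] F [-0.6 -0.1  0.4] op -0.0 q6 [-0.07  1.34]
time: 11.6
tcp_pos: [0.4889, 0.057, 0.0383]
tool_rot: [-0.542, 0.552, -0.429, 0.466]
ft_force: [0.5, -0.6, 0.5]
opening: -0.003
t 11.6 tcp [0.4889 0.057  0.0383] crate [-93.9  15.2] jaw az deg -78.6 down [ 0.03 -0.04 -1.  ] F [ 0.5 -0.6  0.5] op -0.0 q6 [-0.07  1.34]
```

```bash
python3 -m inch '[{"dp":[0.004,0.001,0.001],"twist":0},{"dp":[0.004,0.001,0.001],"twist":0}]'; python3 st.py; python3 -m inch '[{"dp":[0.004,0.001,0.002],"twist":0},{"dp":[0.004,0.001,0.002],"twist":0}]'; python3 st.py; python3 -m inch '[{"dp":[0.004,0.001,0.002],"twist":0},{"dp":[0.003,0.001,0.001],"twist":0}]'; python3 st.py
```

```text
time: 11.85
tcp_pos: [0.4971, 0.0591, 0.0403]
tool_rot: [-0.542, 0.552, -0.429, 0.466]
ft_force: [0.0, 0.0, 0.5]
opening: -0.0
t 11.85 tcp [0.4971 0.0591 0.0403] crate [-85.5  15.7] jaw az deg -78.6 down [ 0.03 -0.04 -1.  ] F [0.  0.  0.5] op -0.0 q6 [-0.07  1.35]
time: 12.1
tcp_pos: [0.5036, 0.0608, 0.0439]
tool_rot: [-0.541, 0.554, -0.43, 0.464]
ft_force: [-8.5, -4.6, 5.5]
opening: -0.001
t 12.1 tcp [0.5036 0.0608 0.0439] crate [-78.8  16.1] jaw az deg -78.5 down [ 0.03 -0.05 -1.  ] F [-8.5 -4.6  5.5] op -0.0 q6 [-0.06  1.35]
time: 12.35
tcp_pos: [0.507, 0.0617, 0.0465]
tool_rot: [-0.537, 0.558, -0.433, 0.461]
ft_force: [-5.3, -2.0, 3.1]
opening: -0.0
t 12.35 tcp [0.507  0.0617 0.0465] crate [-75.3  16.3] jaw az deg -78.4 down [ 0.01 -0.05 -1.  ] F [-5.3 -2.   3.1] op -0.0 q6 [-0.06  1.36]
```

```bash
python3 -m inch '[{"dp":[0.002,0,0.003],"twist":0},{"dp":[0.003,0.001,0.003],"twist":0}]'; python3 st.py; python3 -m inch '[{"dp":[0.003,0.001,0.002],"twist":0},{"dp":[0.003,0,0.001],"twist":0}]'; python3 st.py
python3 - <<'E'
from ov import *
a=viewer.get_image("side")
save(a,"s7.png",(190,140,280,230),7)
E
```

```text
time: 12.6
tcp_pos: [0.5106, 0.0628, 0.0516]
tool_rot: [-0.536, 0.559, -0.434, 0.46]
ft_force: [-1.6, -1.1, -1.2]
opening: -0.002
t 12.6 tcp [0.5106 0.0628 0.0516] crate [-71.5  16.6] jaw az deg -78.4 down [ 0.01 -0.05 -1.  ] F [-1.6 -1.1 -1.2] op -0.0 q6 [-0.05  1.36]
time: 12.85
tcp_pos: [0.5165, 0.0642, 0.0545]
tool_rot: [-0.536, 0.559, -0.434, 0.459]
ft_force: [-2.9, 0.7, -0.9]
opening: -0.001
t 12.85 tcp [0.5165 0.0642 0.0545] crate [-65.4  16.9] jaw az deg -78.4 down [ 0.01 -0.05 -1.  ] F [-2.9  0.7 -0.9] op -0.0 q6 [-0.05  1.36]
```

View pics/s7.png

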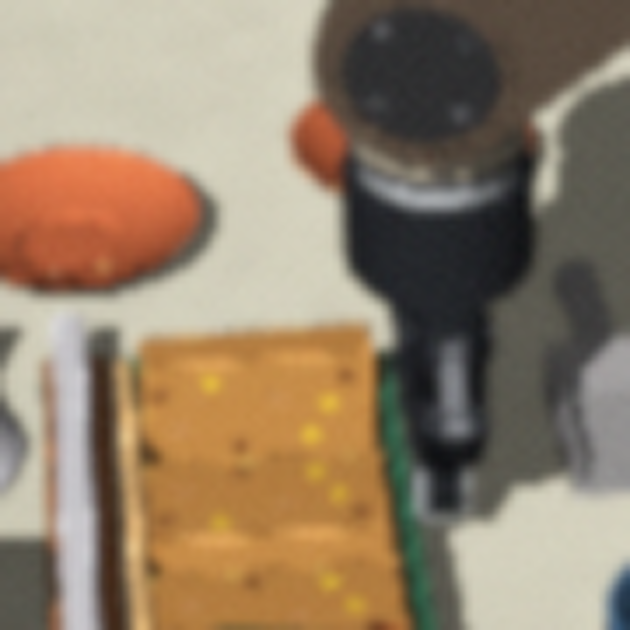

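```bash
python3 -m inch '[{"dp":[0.003,0.001,0],"twist":0},{"dp":[0.003,0,0],"twist":0}]'; python3 st.py; python3 -m inch '[{"dp":[0.004,0.001,0],"twist":0},{"dp":[0.006,0.001,0],"twist":0}]'; python3 st.py
```

```text
time: 13.15
tcp_pos: [0.5174, 0.0643, 0.0543]
tool_rot: [-0.532, 0.565, -0.438, 0.454]
ft_force: [-12.5, -1.3, 8.1]
opening: 0.002
t 13.15 tcp [0.5174 0.0643 0.0543] crate [-64.6  16.8] jaw az deg -78.2 down [-0.01 -0.05 -1.  ] F [-12.5  -1.3   8.1] op 0.0 q6 [-0.05  1.36]
time: 13.4
tcp_pos: [0.5181, 0.0645, 0.0543]
tool_rot: [-0.523, 0.574, -0.444, 0.446]
ft_force: [-21.4, -5.5, 18.4]
opening: 0.0
t 13.4 tcp [0.5181 0.0645 0.0543] crate [-63.8  16.9] jaw az deg -78.0 down [-0.04 -0.06 -1.  ] F [-21.4  -5.5  18.4] op 0.0 q6 [-0.04  1.37]
```

```bash
python3 -m inch '[{"dp":[-0.006,-0.001,0],"twist":0},{"dp":[-0.012,-0.002,0],"twist":0},{"dp":[-0.02,0,0.01],"twist":0},{"dp":[-0.01,0,0.04],"twist":0},{"dp":[0,0,0.05],"twist":0},{"dp":[0,0,0.0],"twist":0}]' -1; python3 st.py;python3 - <<'E'
from ov import *
a=viewer.get_image("side");b=viewer.get_image("top")
pickle.dump((a,b),open("ab2.pkl","wb"))
c=(.584,.0606,.199,0)
overlay(b,c,"t8.png",(180,120,280,205),7.5); save(a,"s8.png",(190,150,280,230),7)
for n in ["cake1_mid","cake3_mid"]:
    for k,p in (("s",a),("t",b)):
        print(n,k,[(round(d["confidence"],2),np.round(d["uv"],1).tolist()) for d in viewer.landmark_of(n,p)[:4]])
E
```

```text
time: 14.15
tcp_pos: [0.4715, 0.0613, 0.1592]
tool_rot: [-0.527, 0.571, -0.441, 0.45]
ft_force: [0.3, 0.1, -1.0]
opening: 0.998
t 14.15 tcp [0.4715 0.0613 0.1592] crate [-110.1   22.9] jaw az deg -78.1 down [-0.03 -0.06 -1.  ] F [ 0.3  0.1 -1. ] op 1.0 q6 [-0.06  1.34]
cake1_mid s [(0.85, [229.4, 212.5]), (0.71, [357.7, 294.8]), (0.56, [315.2, 184.6])]
cake1_mid t [(0.78, [293.9, 249.0]), (0.68, [145.0, 274.8]), (0.55, [156.4, 193.5]), (0.49, [236.3, 170.7])]
cake3_mid s [(0.71, [228.8, 196.8]), (0.48, [226.0, 230.5]), (0.37, [199.8, 177.6])]
cake3_mid t [(0.53, [254.3, 166.8]), (0.49, [212.8, 172.2])]
```

View pics/t8.png

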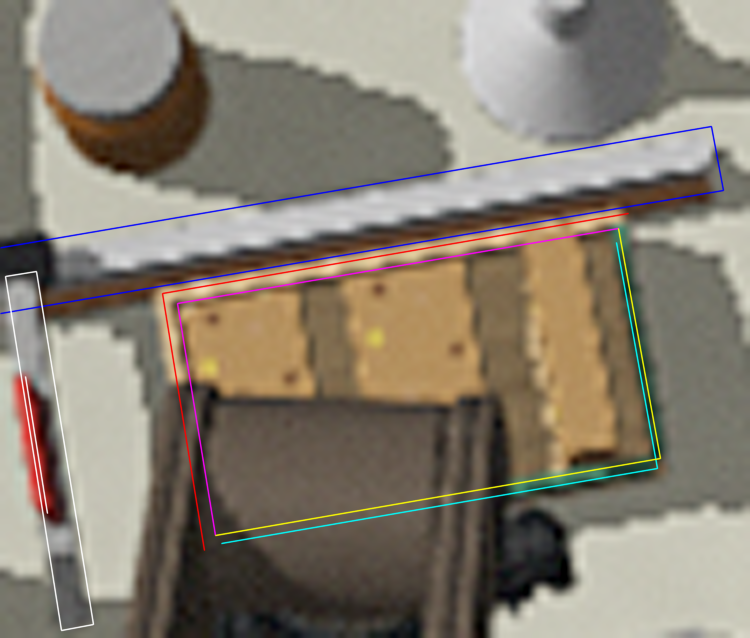

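View pics/s8.png

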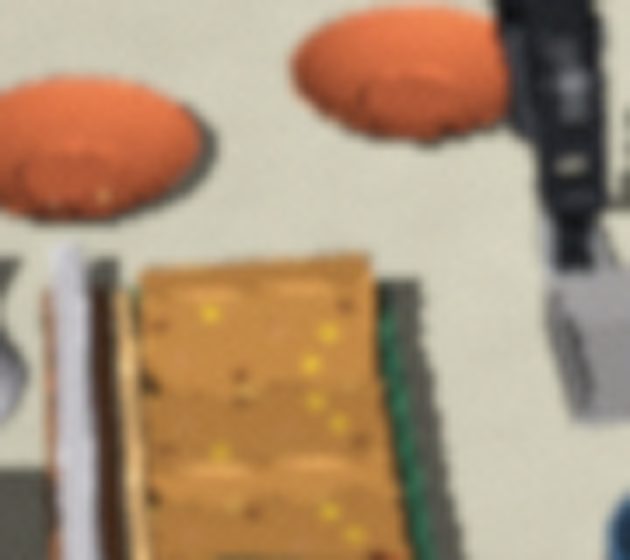

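Run:
```python
from ov import *
a,b=pickle.load(open("ab2.pkl","rb"))
c=(.584,.0606,.199,0)
x0,y0,s=225,135,16
im=cv2.resize(b["frame"][y0:y0+55,x0:x0+48,::-1],None,fx=s,fy=s,interpolation=cv2.INTER_CUBIC)
def L(pts,col):
    q=[(proj(b,X)+.5-[x0,y0])*s for X in T(c,pts)]
    cv2.polylines(im,[np.int32(q)],True,col,1,cv2.LINE_AA)
for y,col in((-66,(0,0,255)),(-71,(255,0,0))): L([(50,y-12,66),(50,y+12,66),(-50,y+12,66),(-50,y-12,66)],col)
L([(50,-27,36),(50,27,36),(-50,27,36),(-50,-27,36)],(0,255,0))
im=im[:620]
cv2.imwrite("pics/t9.png",im)
```

```text
(no output)
```

View pics/t9.png

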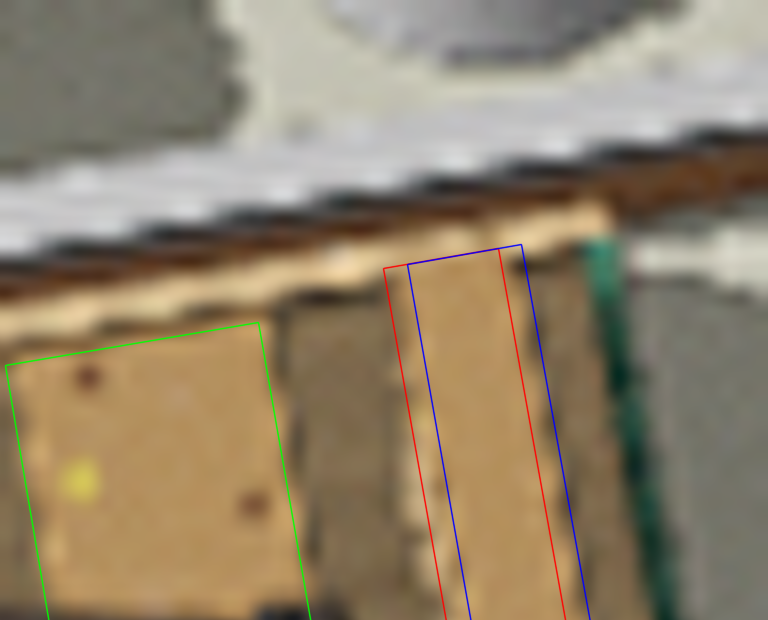

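```bash
python3 -m inch '[{"dp":[0.02,-0.01,0],"twist":-0.8},{"dp":[0.025,-0.014,0],"twist":0},{"dp":[0.025,-0.014,0],"twist":0},{"dp":[0.025,-0.014,0],"twist":0},{"dp":[0.02,-0.01,0],"twist":0},{"dp":[0.01,-0.005,0],"twist":0},{"dp":[0,0,0.0],"twist":0}]' -1; python3 st.py
```

```text
time: 15.32
tcp_pos: [0.5916, -0.007, 0.142]
tool_rot: [-0.517, 0.574, -0.454, 0.444]
ft_force: [-0.8, -0.1, -0.4]
opening: 0.998
t 15.32 tcp [ 0.5916 -0.007   0.142 ] crate [ -5.9 -67.8] jaw az deg -78.8 down [-0.06 -0.05 -1.  ] F [-0.8 -0.1 -0.4] op 1.0 q6 [-0.16  1.25]
```

```bash
python3 -m inch '[{"dp":[0,0,-0.015],"twist":0},{"dp":[0,0,-0.015],"twist":0},{"dp":[0,0,-0.015],"twist":0},{"dp":[0,0,-0.01],"twist":0},{"dp":[0,0,-0.005],"twist":0},{"dp":[0,0,0.0],"twist":0}]' -1; python3 st.py
```

```text
time: 16.08
tcp_pos: [0.5881, -0.0052, 0.0756]
tool_rot: [-0.517, 0.575, -0.455, 0.442]
ft_force: [0.3, 0.4, 0.4]
opening: 1.003
t 16.07 tcp [ 0.5881 -0.0052  0.0756] crate [ -9.  -65.4] jaw az deg -78.7 down [-0.07 -0.05 -1.  ] F [0.3 0.4 0.4] op 1.0 q6 [-0.16  1.26]
```

```bash
python3 -m inch '[{"dp":[0.003,-0.002,-0.004],"twist":0},{"dp":[0.003,-0.001,-0.003],"twist":0},{"dp":[0,0,0.0],"twist":0}]' -1; python3 st.py
python3 - <<'E'
from ov import *
a=viewer.get_image("side")
save(a,"s10.png",(185,130,280,230),6)
E
```

```text
time: 16.45
tcp_pos: [0.5957, -0.0087, 0.0695]
tool_rot: [-0.517, 0.574, -0.454, 0.443]
ft_force: [0.4, 0.4, 0.7]
opening: 0.994
t 16.45 tcp [ 0.5957 -0.0087  0.0695] crate [ -2.2 -70.3] jaw az deg -78.7 down [-0.06 -0.05 -1.  ] F [0.4 0.4 0.7] op 0.99 q6 [-0.16  1.26]
```

View pics/s10.png

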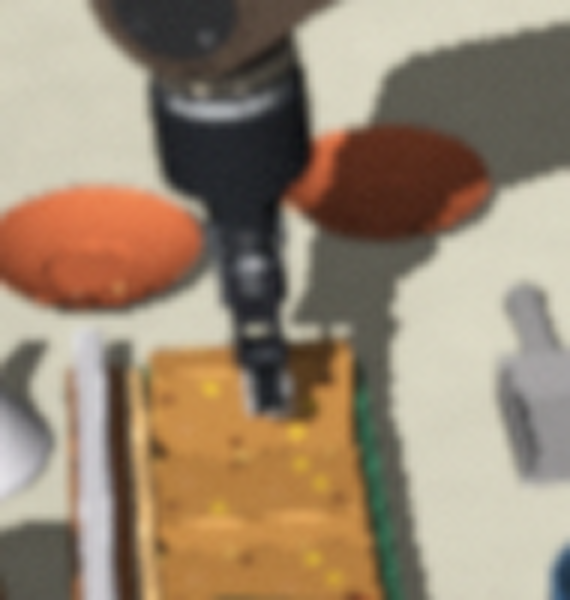

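```bash
python3 -m inch '[{"dp":[0,0,0],"twist":0},{"dp":[0,0,0],"twist":0},{"dp":[0,0,0.0],"twist":0},{"dp":[0,0,0.0],"twist":0},{"dp":[0,0,0.0],"twist":0}]' 1 25; python3 st.py
```

```text
time: 17.12
tcp_pos: [0.5959, -0.0086, 0.0702]
tool_rot: [-0.518, 0.574, -0.454, 0.443]
ft_force: [0.5, 0.5, -0.0]
opening: 0.279
t 17.12 tcp [ 0.5959 -0.0086  0.0702] crate [ -2.  -70.2] jaw az deg -78.7 down [-0.06 -0.05 -1.  ] F [ 0.5  0.5 -0. ] op 0.28 q6 [-0.16  1.26]
```

```bash
python3 -m inch '[{"dp":[0,0,0.002],"twist":0},{"dp":[-0.001,0.005,0],"twist":0},{"dp":[-0.001,0.006,0],"twist":0},{"dp":[-0.001,0.006,0],"twist":0},{"dp":[0,0,0.0],"twist":0}]'; python3 st.py; python3 -m inch '[{"dp":[-0.001,0.005,0],"twist":0},{"dp":[-0.001,0.005,0],"twist":0},{"dp":[0,0,0.0],"twist":0}]'; python3 st.py
```

```text
time: 17.75
tcp_pos: [0.5914, 0.0101, 0.071]
tool_rot: [-0.517, 0.575, -0.454, 0.442]
ft_force: [-0.1, -0.3, -1.7]
opening: 0.275
t 17.75 tcp [0.5914 0.0101 0.071 ] crate [ -2.7 -51. ] jaw az deg -78.7 down [-0.07 -0.05 -1.  ] F [-0.1 -0.3 -1.7] op 0.28 q6 [-0.13  1.28]
time: 18.12
tcp_pos: [0.5894, 0.0208, 0.071]
tool_rot: [-0.517, 0.575, -0.454, 0.442]
ft_force: [-0.3, -0.0, -1.4]
opening: 0.278
t 18.12 tcp [0.5894 0.0208 0.071 ] crate [ -2.6 -40.1] jaw az deg -78.7 down [-0.06 -0.05 -1.  ] F [-0.3 -0.  -1.4] op 0.28 q6 [-0.11  1.3 ]
```

```bash
python3 -m inch '[{"dp":[-0.001,0.005,0],"twist":0},{"dp":[0,0,0.0],"twist":0}]'; python3 st.py; python3 -m inch '[{"dp":[-0.001,0.005,0],"twist":0},{"dp":[0,0,0.0],"twist":0}]'; python3 st.py;python3 -m inch '[{"dp":[-0.001,0.004,0],"twist":0},{"dp":[0,0,0.0],"twist":0}]'; python3 st.py
python3 - <<'E'
from ov import *
a=viewer.get_image("side")
save(a,"s11.png",(185,130,280,230),6)
E
```

```text
time: 18.38
tcp_pos: [0.5884, 0.026, 0.0711]
tool_rot: [-0.517, 0.575, -0.454, 0.442]
ft_force: [-1.1, -0.5, -2.1]
opening: 0.278
t 18.38 tcp [0.5884 0.026  0.0711] crate [ -2.5 -34.8] jaw az deg -78.7 down [-0.06 -0.05 -1.  ] F [-1.1 -0.5 -2.1] op 0.28 q6 [-0.1   1.31]
time: 18.62
tcp_pos: [0.5874, 0.0312, 0.0711]
tool_rot: [-0.517, 0.575, -0.454, 0.442]
ft_force: [0.9, -0.0, -1.6]
opening: 0.277
t 18.62 tcp [0.5874 0.0312 0.0711] crate [ -2.5 -29.5] jaw az deg -78.7 down [-0.06 -0.05 -1.  ] F [ 0.9 -0.  -1.6] op 0.28 q6 [-0.1   1.32]
time: 18.88
tcp_pos: [0.5863, 0.0354, 0.0711]
tool_rot: [-0.517, 0.575, -0.454, 0.442]
ft_force: [0.9, 0.9, -1.5]
opening: 0.279
t 18.88 tcp [0.5863 0.0354 0.0711] crate [ -2.7 -25.1] jaw az deg -78.7 down [-0.06 -0.05 -1.  ] F [ 0.9  0.9 -1.5] op 0.28 q6 [-0.09  1.32]
```

View pics/s11.png

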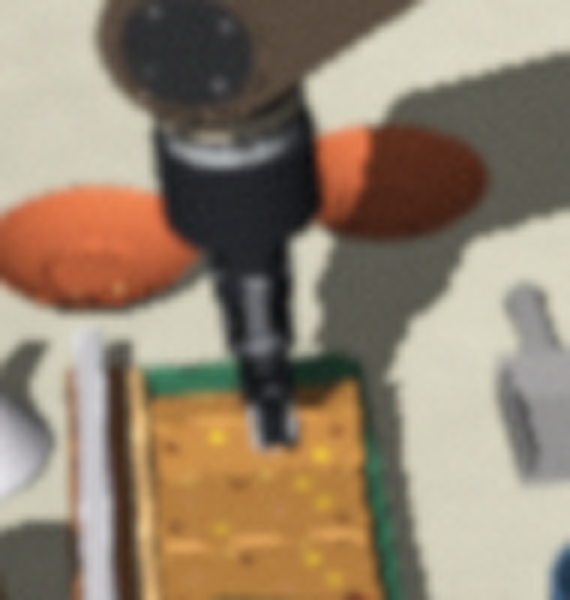

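```bash
python3 -m inch '[{"dp":[-0.001,0.003,0],"twist":0},{"dp":[0,0,0.0],"twist":0}]'; python3 st.py; python3 -m inch '[{"dp":[-0.001,0.003,0],"twist":0},{"dp":[0,0,0.0],"twist":0}]'; python3 st.py
```

```text
time: 19.18
tcp_pos: [0.5854, 0.0384, 0.0712]
tool_rot: [-0.517, 0.575, -0.454, 0.443]
ft_force: [-0.3, 0.2, -1.3]
opening: 0.281
t 19.18 tcp [0.5854 0.0384 0.0712] crate [ -3.1 -22. ] jaw az deg -78.7 down [-0.06 -0.05 -1.  ] F [-0.3  0.2 -1.3] op 0.28 q6 [-0.08  1.33]
time: 19.42
tcp_pos: [0.5844, 0.0415, 0.0712]
tool_rot: [-0.517, 0.575, -0.454, 0.443]
ft_force: [-0.2, 0.6, -1.8]
opening: 0.276
t 19.43 tcp [0.5844 0.0415 0.0712] crate [ -3.4 -18.8] jaw az deg -78.7 down [-0.06 -0.05 -1.  ] F [-0.2  0.6 -1.8] op 0.28 q6 [-0.08  1.34]
```

Run:
```python
from ov import *
a=viewer.get_image("side");b=viewer.get_image("top")
c=(.584,.0606,.193,0)
save(a,"s12.png",(200,185,260,245),10);save(b,"t12.png",(180,120,280,205),7)
```

```text
(no output)
```

View pics/s12.png

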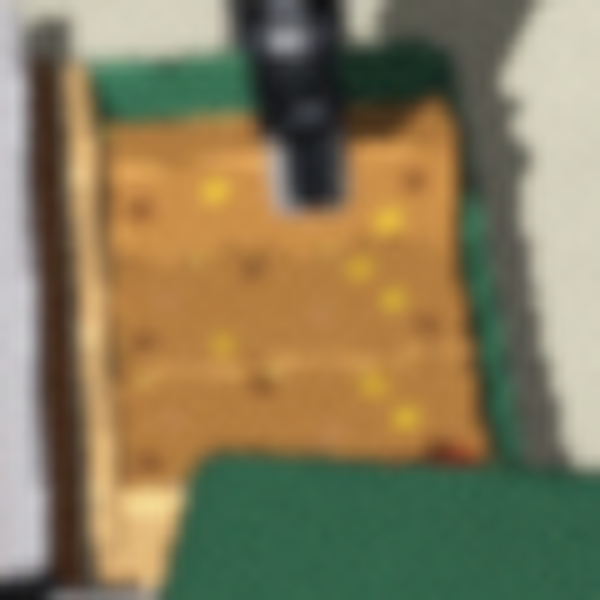

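View pics/t12.png

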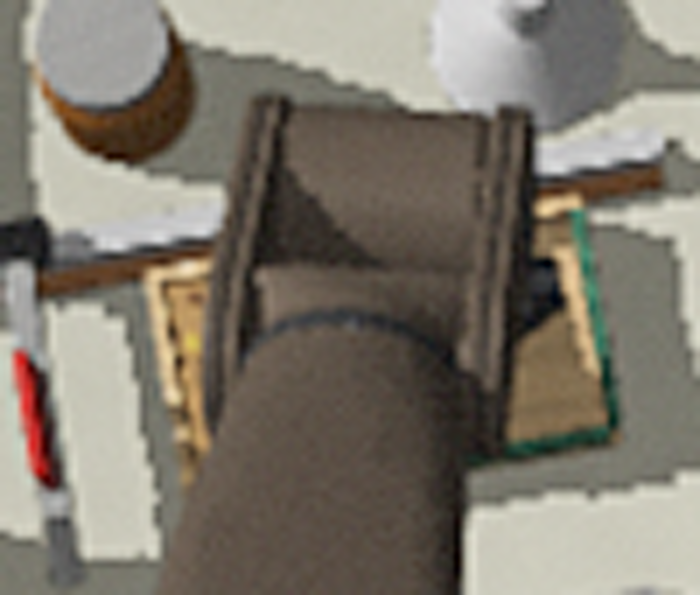

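```bash
python3 -m inch '[{"dp":[0.001,-0.005,0],"twist":0},{"dp":[0.001,-0.006,0],"twist":0},{"dp":[0.001,-0.007,0],"twist":0},{"dp":[0.002,-0.007,0],"twist":0},{"dp":[0.002,-0.007,0],"twist":0},{"dp":[0.001,-0.007,0],"twist":0},{"dp":[0.002,-0.006,0],"twist":0},{"dp":[0.001,-0.005,0],"twist":0},{"dp":[0.001,-0.003,0],"twist":0},{"dp":[0,0,0],"twist":0}]'; python3 st.py
```

```text
time: 20.78
tcp_pos: [0.5972, -0.016, 0.0711]
tool_rot: [-0.517, 0.575, -0.455, 0.443]
ft_force: [0.4, 0.0, -1.2]
opening: 0.278
t 20.77 tcp [ 0.5972 -0.016   0.0711] crate [ -2.2 -77.7] jaw az deg -78.8 down [-0.06 -0.05 -1.  ] F [ 0.4  0.  -1.2] op 0.28 q6 [-0.17  1.25]
```

```bash
python3 -m inch '[{"dp":[0.001,-0.003,0],"twist":0},{"dp":[0.001,-0.003,0],"twist":0},{"dp":[0,0,0],"twist":0}]'; python3 st.py; python3 -m inch '[{"dp":[0,0,-0.002],"twist":0},{"dp":[0,0,0],"twist":0}]';python3 st.py
python3 - <<'E'
from ov import *
a=viewer.get_image("side");b=viewer.get_image("top")
save(a,"s13.png",(200,165,265,235),9)
save(b,"t13.png",(180,120,280,205),7)
E
```

```text
time: 21.15
tcp_pos: [0.5993, -0.022, 0.071]
tool_rot: [-0.517, 0.575, -0.455, 0.443]
ft_force: [0.6, -0.7, -2.3]
opening: 0.277
t 21.15 tcp [ 0.5993 -0.022   0.071 ] crate [ -1.4 -84. ] jaw az deg -78.7 down [-0.06 -0.05 -1.  ] F [ 0.6 -0.7 -2.3] op 0.28 q6 [-0.18  1.24]
time: 21.4
tcp_pos: [0.5996, -0.022, 0.0704]
tool_rot: [-0.517, 0.575, -0.454, 0.443]
ft_force: [0.8, -0.6, -1.1]
opening: 0.275
t 21.4 tcp [ 0.5996 -0.022   0.0704] crate [ -1. -84.] jaw az deg -78.7 down [-0.06 -0.05 -1.  ] F [ 0.8 -0.6 -1.1] op 0.28 q6 [-0.18  1.24]
```

View pics/s13.png

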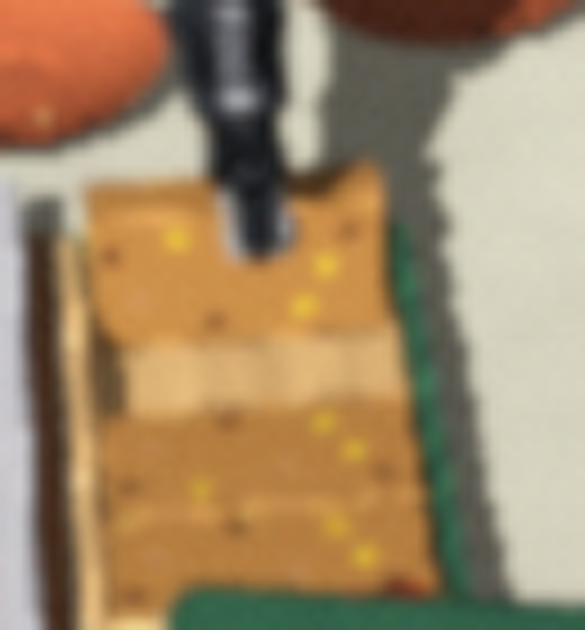

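View pics/t13.png

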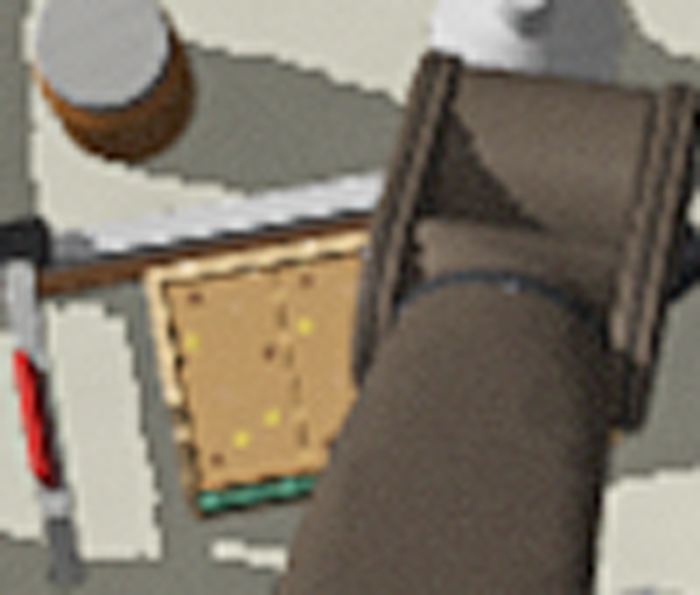

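```bash
python3 -m inch '[{"dp":[0,0,-0.002],"twist":0},{"dp":[0,0,-0.001],"twist":0}]';python3 st.py; python3 -m inch '[{"dp":[0,0,0],"twist":0},{"dp":[0,0,0],"twist":0},{"dp":[0,0,0],"twist":0}]' -1;python3 st.py
python3 - <<'E'
from ov import *
a=viewer.get_image("side")
save(a,"s14.png",(200,165,265,235),9)
E
```

```text
time: 21.75
tcp_pos: [0.5997, -0.0217, 0.07]
tool_rot: [-0.517, 0.575, -0.455, 0.442]
ft_force: [-1.9, 0.5, 2.1]
opening: 0.28
t 21.75 tcp [ 0.5997 -0.0217  0.07  ] crate [ -0.9 -83.8] jaw az deg -78.7 down [-0.07 -0.05 -1.  ] F [-1.9  0.5  2.1] op 0.28 q6 [-0.18  1.24]
time: 22.12
tcp_pos: [0.6, -0.0218, 0.0696]
tool_rot: [-0.517, 0.575, -0.454, 0.442]
ft_force: [-0.1, 0.1, 0.1]
opening: 0.899
t 22.12 tcp [ 0.6    -0.0218  0.0696] crate [ -0.6 -83.9] jaw az deg -78.7 down [-0.07 -0.05 -1.  ] F [-0.1  0.1  0.1] op 0.9 q6 [-0.18  1.24]
```

View pics/s14.png

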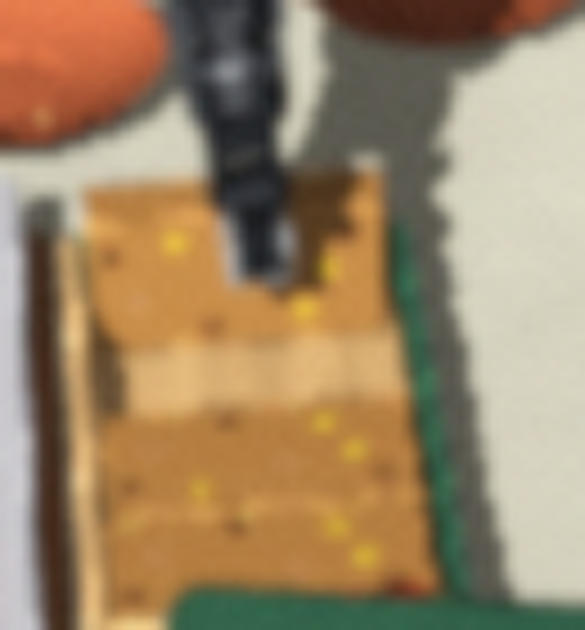

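```bash
python3 -m inch '[{"dp":[0,0,-0.006],"twist":0},{"dp":[0,0,-0.005],"twist":0},{"dp":[-0.001,0.005,0],"twist":0},{"dp":[-0.001,0.006,0],"twist":0},{"dp":[-0.001,0.005,0],"twist":0},{"dp":[-0.001,0.005,0],"twist":0},{"dp":[0,0,0],"twist":0}]' -1;python3 st.py;  python3 -m inch '[{"dp":[-0.001,0.005,0],"twist":0},{"dp":[0,0,0],"twist":0}]';python3 st.py;python3 - <<'E'
from ov import *
a=viewer.get_image("side")
save(a,"s15.png",(200,165,265,235),9)
E
```

```text
time: 23.05
tcp_pos: [0.5954, 0.0012, 0.0573]
tool_rot: [-0.517, 0.575, -0.455, 0.442]
ft_force: [-0.3, 0.1, -0.4]
opening: 1.001
t 23.05 tcp [0.5954 0.0012 0.0573] crate [ -0.6 -60.5] jaw az deg -78.7 down [-0.07 -0.05 -1.  ] F [-0.3  0.1 -0.4] op 1.0 q6 [-0.14  1.27]
time: 23.3
tcp_pos: [0.5945, 0.0065, 0.0575]
tool_rot: [-0.517, 0.575, -0.455, 0.442]
ft_force: [1.1, 0.2, -0.2]
opening: 1.001
t 23.3 tcp [0.5945 0.0065 0.0575] crate [ -0.4 -55.1] jaw az deg -78.7 down [-0.07 -0.05 -1.  ] F [ 1.1  0.2 -0.2] op 1.0 q6 [-0.14  1.28]
```

View pics/s15.png

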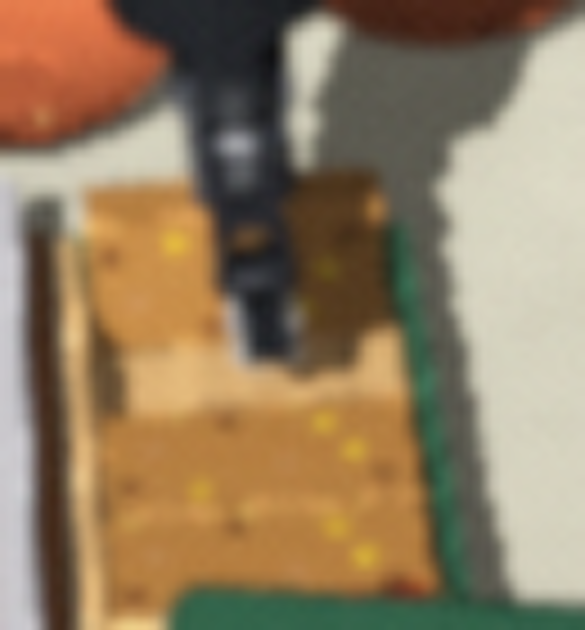

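```bash
python3 -m inch '[{"dp":[-0.001,0.005,0],"twist":0},{"dp":[-0.001,0.005,0],"twist":0},{"dp":[0,0,0],"twist":0}]' ;python3 st.py;  python3 -m inch '[{"dp":[-0.001,0.005,0],"twist":0},{"dp":[-0.001,0.004,0],"twist":0}]';python3 st.py;python3 - <<'E'
from ov import *
a=viewer.get_image("side")
save(a,"s16.png",(200,165,265,235),9)
E
```

```text
time: 23.72
tcp_pos: [0.5926, 0.0166, 0.0577]
tool_rot: [-0.517, 0.575, -0.454, 0.443]
ft_force: [0.5, -0.1, 0.1]
opening: 0.999
t 23.73 tcp [0.5926 0.0166 0.0577] crate [ -0.2 -44.9] jaw az deg -78.7 down [-0.07 -0.05 -1.  ] F [ 0.5 -0.1  0.1] op 1.0 q6 [-0.12  1.3 ]
time: 23.98
tcp_pos: [0.5906, 0.0259, 0.0577]
tool_rot: [-0.517, 0.575, -0.454, 0.443]
ft_force: [-0.5, 0.8, -0.1]
opening: 0.997
t 23.98 tcp [0.5906 0.0259 0.0577] crate [ -0.4 -35.3] jaw az deg -78.7 down [-0.07 -0.05 -1.  ] F [-0.5  0.8 -0.1] op 1.0 q6 [-0.1   1.31]
```

View pics/s16.png

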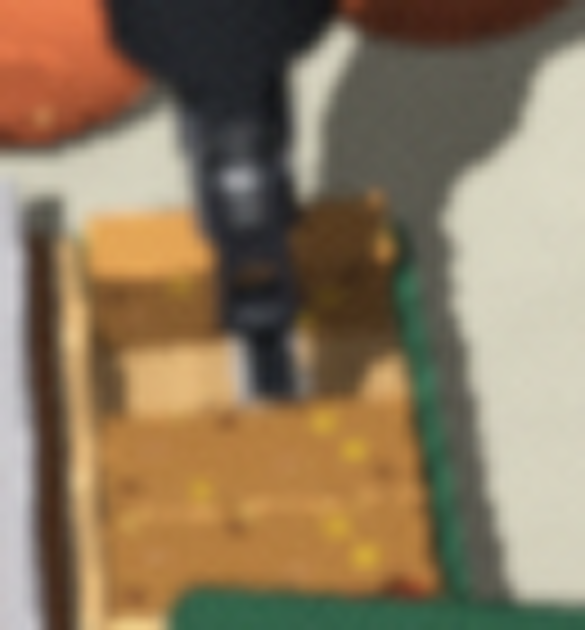

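```bash
python3 -m inch '[{"dp":[-0.001,0.004,0],"twist":0},{"dp":[-0.001,0.004,0],"twist":0},{"dp":[0,0,0],"twist":0}]' ;python3 st.py;python3 - <<'E'
from ov import *
a=viewer.get_image("side")
save(a,"s17.png",(200,165,265,235),9)
E
```

```text
time: 24.4
tcp_pos: [0.588, 0.0353, 0.0575]
tool_rot: [-0.517, 0.575, -0.455, 0.442]
ft_force: [0.8, 0.0, -0.6]
opening: 0.996
t 24.4 tcp [0.588  0.0353 0.0575] crate [ -1.1 -25.6] jaw az deg -78.7 down [-0.07 -0.05 -1.  ] F [ 0.8  0.  -0.6] op 1.0 q6 [-0.09  1.33]
```

View pics/s17.png

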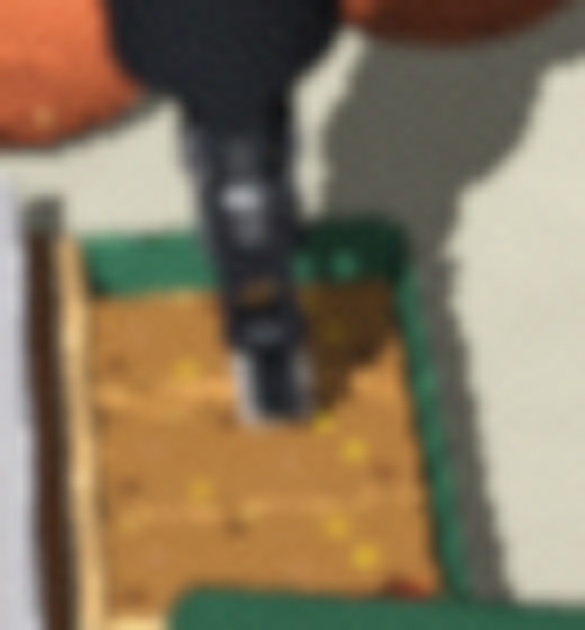

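```bash
python3 -m inch '[{"dp":[0,0,0.02],"twist":0},{"dp":[0,0,0.04],"twist":0},{"dp":[-0.008,0.03,0.04],"twist":0},{"dp":[-0.01,0.045,0],"twist":0},{"dp":[-0.01,0.045,0],"twist":0},{"dp":[-0.01,0.045,0],"twist":0},{"dp":[-0.005,0.04,0],"twist":0},{"dp":[-0.002,0.015,0],"twist":0},{"dp":[0,0,0],"twist":0}]' 1;python3 st.py;python3 - <<'E'
from ov import *
a=viewer.get_image("side");b=viewer.get_image("top")
pickle.dump((a,b),open("ab3.pkl","wb"))
save(a,"s18.png",(190,150,270,240),7);overlay(b,(.584,.0606,.193,0),"t18.png",(170,120,270,205),7.5)
E
```

```text
time: 25.58
tcp_pos: [0.5454, 0.2599, 0.1755]
tool_rot: [-0.521, 0.57, -0.452, 0.448]
ft_force: [0.1, -0.1, -1.0]
opening: -0.004
t 25.57 tcp [0.5454 0.2599 0.1755] crate [  1.5 203. ] jaw az deg -79.0 down [-0.05 -0.05 -1.  ] F [ 0.1 -0.1 -1. ] op -0.0 q6 [0.29 1.68]
```

View pics/s18.png

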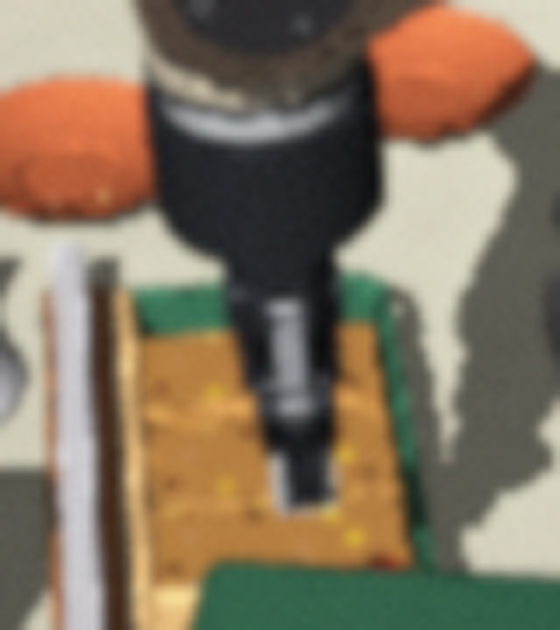

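View pics/t18.png

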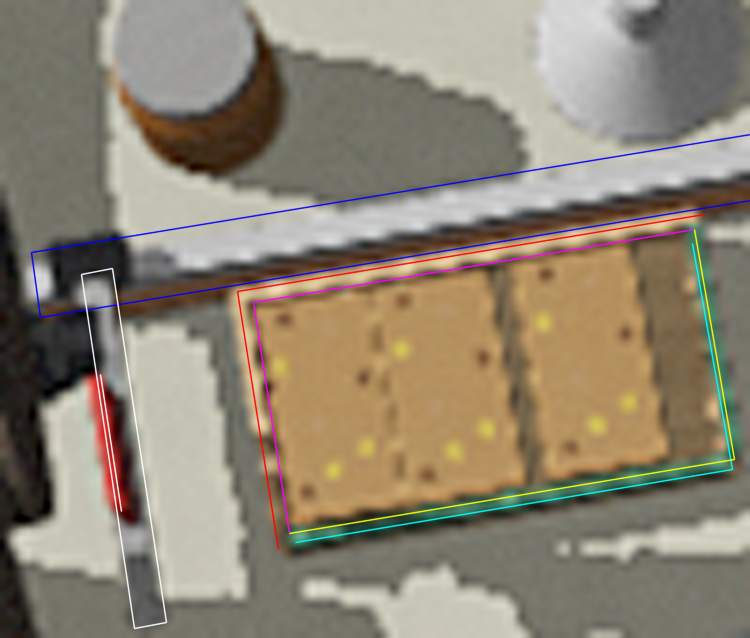

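```bash
python3 -m inch '[{"dp":[-0.006,0,-0.02],"twist":0},{"dp":[-0.006,0,-0.02],"twist":0},{"dp":[0,0,-0.02],"twist":0},{"dp":[0,0,-0.015],"twist":0},{"dp":[0,0,-0.005],"twist":0},{"dp":[0,0,0],"twist":0}]';python3 st.py
```

```text
time: 26.42
tcp_pos: [0.5323, 0.2534, 0.0873]
tool_rot: [-0.517, 0.57, -0.455, 0.449]
ft_force: [1.0, 0.7, -0.1]
opening: -0.001
t 26.43 tcp [0.5323 0.2534 0.0873] crate [-12.6 199.3] jaw az deg -79.4 down [-0.05 -0.05 -1.  ] F [ 1.   0.7 -0.1] op -0.0 q6 [0.29 1.7 ]
```

```bash
python3 -m inch '[{"dp":[0.001,-0.006,0],"twist":0},{"dp":[0.002,-0.01,0],"twist":0},{"dp":[0.002,-0.01,0],"twist":0},{"dp":[0.002,-0.01,0],"twist":0},{"dp":[0.002,-0.01,0],"twist":0},{"dp":[0.002,-0.01,0],"twist":0}]';python3 st.py
python3 - <<'E'
from ov import *
b=viewer.get_image("top");a=viewer.get_image("side")
save(b,"t19.png",(160,110,290,225),6)
E
```

```text
time: 27.18
tcp_pos: [0.5452, 0.1949, 0.0895]
tool_rot: [-0.519, 0.568, -0.454, 0.449]
ft_force: [0.2, 2.0, -0.2]
opening: 0.0
t 27.18 tcp [0.5452 0.1949 0.0895] crate [-11.5 139.3] jaw az deg -79.4 down [-0.05 -0.05 -1.  ] F [ 0.2  2.  -0.2] op 0.0 q6 [0.18 1.6 ]
```

View pics/t19.png

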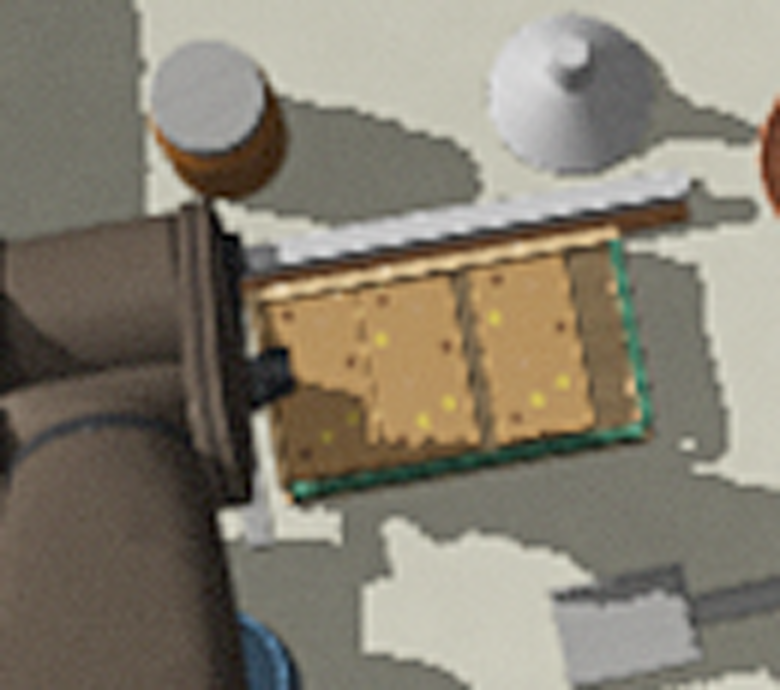

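```bash
python3 -m inch '[{"dp":[0.002,-0.01,-0.001],"twist":0},{"dp":[0.002,-0.01,-0.001],"twist":0},{"dp":[0.002,-0.01,0],"twist":0},{"dp":[0.002,-0.01,0],"twist":0},{"dp":[0.002,-0.01,0],"twist":0},{"dp":[0.002,-0.01,0],"twist":0},{"dp":[0.002,-0.01,0],"twist":0},{"dp":[0.002,-0.01,0],"twist":0}]';python3 st.py; python3 -m inch '[{"dp":[0.002,-0.01,-0.001],"twist":0},{"dp":[0.002,-0.01,0],"twist":0},{"dp":[0.002,-0.01,0],"twist":0},{"dp":[0.002,-0.01,0],"twist":0},{"dp":[0.002,-0.01,0],"twist":0},{"dp":[0.002,-0.01,0],"twist":0}]';python3 st.py
```

```text
time: 28.28
tcp_pos: [0.5632, 0.1096, 0.0882]
tool_rot: [-0.519, 0.567, -0.454, 0.45]
ft_force: [1.6, 1.6, -0.7]
opening: 0.0
t 28.27 tcp [0.5632 0.1096 0.0882] crate [-10.7  52.1] jaw az deg -79.4 down [-0.05 -0.05 -1.  ] F [ 1.6  1.6 -0.7] op 0.0 q6 [0.03 1.45]
time: 29.02
tcp_pos: [0.5762, 0.0454, 0.0872]
tool_rot: [-0.519, 0.567, -0.454, 0.45]
ft_force: [-0.7, 1.6, 0.6]
opening: 0.002
t 29.02 tcp [0.5762 0.0454 0.0872] crate [-10.7 -13.4] jaw az deg -79.5 down [-0.05 -0.05 -1.  ] F [-0.7  1.6  0.6] op 0.0 q6 [-0.08  1.35]
```

```bash
python3 -m inch '[{"dp":[0.002,-0.01,0],"twist":0},{"dp":[0.002,-0.01,0],"twist":0},{"dp":[0.002,-0.01,0],"twist":0},{"dp":[0.002,-0.01,0],"twist":0},{"dp":[0.002,-0.01,0],"twist":0},{"dp":[0.002,-0.01,0],"twist":0},{"dp":[0.001,-0.005,0],"twist":0}]';python3 st.py; python3 -m inch '[{"dp":[0.001,-0.005,0],"twist":0},{"dp":[0.001,-0.005,0],"twist":0}]';python3 st.py;python3 -m inch '[{"dp":[0.001,-0.004,0],"twist":0},{"dp":[0.001,-0.004,0],"twist":0}]';python3 st.py
```

```text
time: 29.9
tcp_pos: [0.59, -0.0247, 0.0871]
tool_rot: [-0.519, 0.567, -0.454, 0.45]
ft_force: [0.8, 1.3, 0.2]
opening: 0.001
t 29.9 tcp [ 0.59   -0.0247  0.0871] crate [-11.  -84.8] jaw az deg -79.5 down [-0.05 -0.05 -1.  ] F [0.8 1.3 0.2] op 0.0 q6 [-0.19  1.24]
time: 30.15
tcp_pos: [0.592, -0.0352, 0.0871]
tool_rot: [-0.519, 0.567, -0.454, 0.45]
ft_force: [1.6, 1.6, 0.5]
opening: -0.001
t 30.15 tcp [ 0.592  -0.0352  0.0871] crate [-11.1 -95.5] jaw az deg -79.5 down [-0.05 -0.05 -1.  ] F [1.6 1.6 0.5] op -0.0 q6 [-0.21  1.22]
time: 30.4
tcp_pos: [0.593, -0.0398, 0.0871]
tool_rot: [-0.52, 0.565, -0.458, 0.448]
ft_force: [-3.1, 20.5, 6.9]
opening: -0.001
t 30.4 tcp [ 0.593  -0.0398  0.0871] crate [ -11.  -100.2] jaw az deg -79.6 down [-0.05 -0.04 -1.  ] F [-3.1 20.5  6.9] op -0.0 q6 [-0.22  1.21]
```

```bash
python3 -m inch '[{"dp":[-0.001,0.004,0],"twist":0},{"dp":[-0.002,0.01,0],"twist":0},{"dp":[-0.003,0.015,0.005],"twist":0},{"dp":[0,0.005,0.04],"twist":0},{"dp":[-0.03,0,0.05],"twist":0},{"dp":[-0.05,0.03,0.02],"twist":0},{"dp":[-0.03,0.05,0],"twist":0},{"dp":[-0.02,0.055,0],"twist":0},{"dp":[-0.01,0.055,0],"twist":0},{"dp":[0,0.04,0],"twist":0},{"dp":[0,0,0],"twist":0}]';python3 st.py;python3 - <<'E'
from ov import *
a=viewer.get_image("side");b=viewer.get_image("top")
save(b,"t20f.png",s=1.5);save(a,"s20.png",(150,150,290,260),5.5);overlay(b,(.584,.0606,.193,0),"t20.png",(180,115,290,205),7,bar=-120)
for n in ["bar_plate","flap_near_edge","flap_right_edge","mug","funnel","scoop","jar","saucer1"]:
    print(n,[(round(d["confidence"],2),np.round(d["uv"],1).tolist()) for d in viewer.landmark_of(n,b)[:2]])
E
```

```text
time: 31.78
tcp_pos: [0.4389, 0.2349, 0.2089]
tool_rot: [-0.522, 0.565, -0.455, 0.449]
ft_force: [0.2, -0.8, -0.8]
opening: 0.001
t 31.77 tcp [0.4389 0.2349 0.2089] crate [-107.7  199.6] jaw az deg -79.5 down [-0.05 -0.04 -1.  ] F [ 0.2 -0.8 -0.8] op 0.0 q6 [0.3 1.7]
bar_plate [(0.7, [272.5, 162.8])]
flap_near_edge [(0.66, [238.3, 186.0])]
flap_right_edge [(0.67, [193.8, 132.3]), (0.51, [264.4, 165.4])]
mug [(0.94, [198.5, 225.4])]
funnel [(0.83, [255.9, 123.7]), (0.42, [325.7, 185.7])]
scoop [(0.79, [273.5, 211.2])]
jar [(0.91, [193.6, 135.4]), (0.54, [272.8, 162.5])]
saucer1 [(0.71, [326.7, 185.5]), (0.58, [302.3, 136.5])]
```

View pics/t20.png

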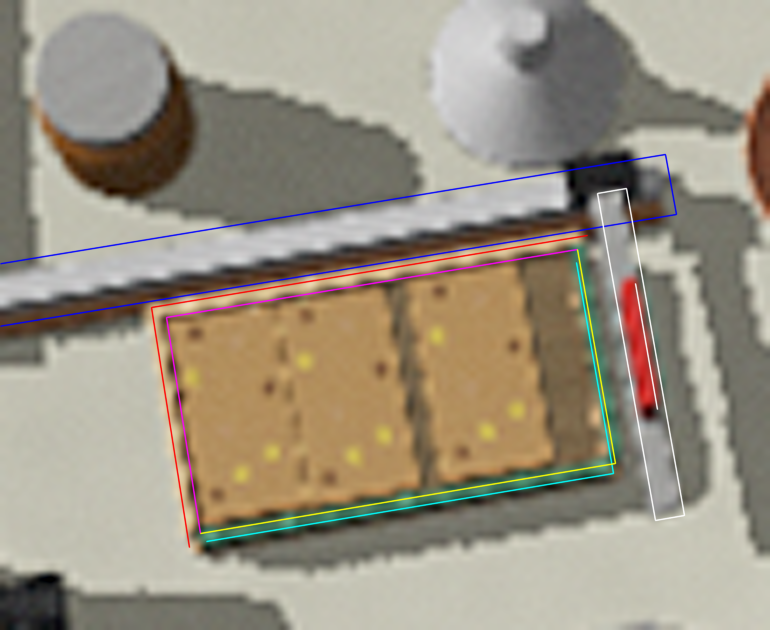

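View pics/s20.png

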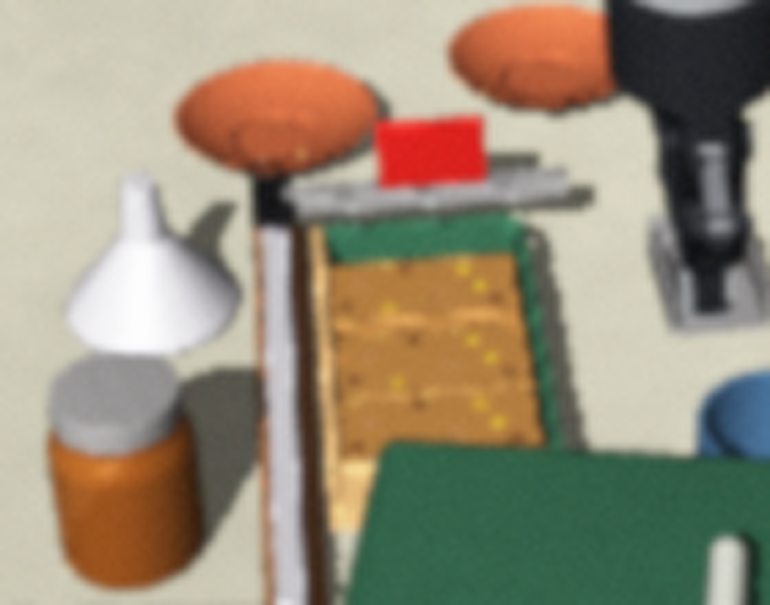

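View pics/t20f.png

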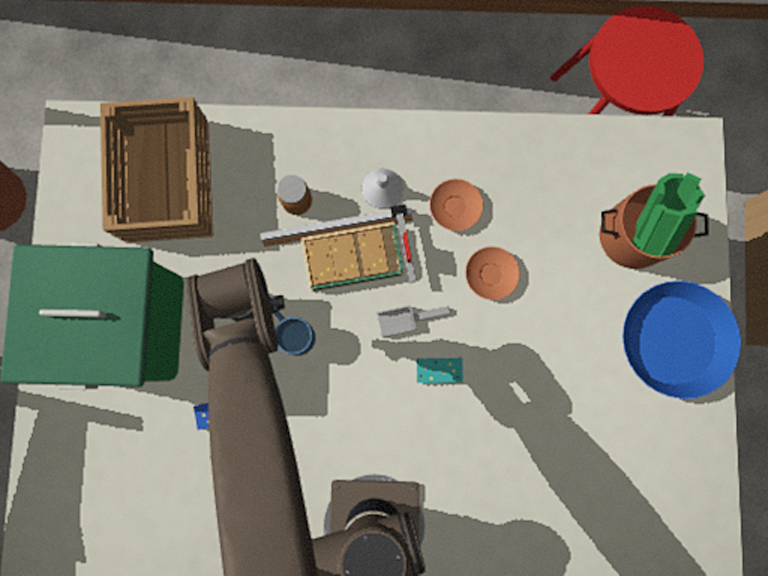

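Run:
```python
from ov import *
a=viewer.get_image("side");b=viewer.get_image("top")
u=[d["uv"] for d in viewer.landmark_of("bar_plate",a)[:1]];v=[d["uv"] for d in viewer.landmark_of("bar_plate",b)[:1]]
print(u,v); c=(.584,.0606,.193,0)
if u and v:
    X=tri(a,u[0],b,v[0]);w=c[2];d=X[:2]-c[:2];print(X,d[0]*np.cos(w)+d[1]*np.sin(w),-d[0]*np.sin(w)+d[1]*np.cos(w))
for y in(-112,-116,-120,-124): print(y,proj(a,T(c,(-10,y,75))[0]).round(1),proj(b,T(c,(-10,y,75))[0]).round(1))
# red blob centroids
for k,p in(("s",a),("t",b)):
    f=p["frame"].astype(int);m=(f[:,:,0]>150)&(f[:,:,1]<60)&(f[:,:,2]<60);m[:100]=0
    n,l,st,ce=cv2.connectedComponentsWithStats(m.astype(np.uint8));print(k,[(s_.tolist(),c_.round(1).tolist()) for s_,c_ in zip(st,ce) if 8<s_[4]<2000])
```

```text
[[229.3, 177.4]] [[270.6, 161.1]]
[ 0.60357769 -0.05593906  0.07368044] -0.003138471378002633 -0.1181303880737616
-112 [229.7 177.6] [269.1 165.6]
-116 [229.6 176.9] [270.3 165.4]
-120 [229.5 176.2] [271.5 165.2]
-124 [229.4 175.5] [272.7 165. ]
s [([82, 142, 63, 65, 1882], [111.8, 163.1]), ([219, 172, 19, 11, 178], [227.9, 177.2])]
t [([269, 155, 5, 18, 38], [270.8, 163.8])]
```

```bash
python3 -c "
from rig import ctrl; print(ctrl.finish_job())"
```

```text
the job is handed in; nothing more can be done
None
```

I finished the crate and handed the job in after about 32 s of the 59 s allowed.

**What I did, in order:**
- Pushed both flaps up to their stops.
- Gripped the standing cake and used it to slide the middle cake against the left one. That made enough room to lay it down.
- Set the standing cake down by the right flap and tipped it flat towards its neighbours.
- Only then swept the levelling bar by its red plate, right across to its far stop.

**Last checks (side and top views):**
- **Cakes and flaps:** all three cakes lie flat side by side and both flaps are upright. Each flap was pushed firmly against its stop, at over 20 N.
- **Bar:** it moved with about 1.6 N, then stopped abruptly at 20 N, which I took as the far stop. In the pictures it read at crate y -114 to -118 mm instead of the nominal -120 mm. That is slightly more than the 2 mm calibration error alone, but my estimate of the crate's position was also off by about 2 mm. I did not push the bar a second time to confirm.
- **Other objects:** the mug, saucers, funnel, scoop and jar look unmoved in the pictures, and the arm was clear of everything at hand-in.
- **Tool tilt:** the tool ended up tilted about 4°, having drifted during the moves and pushes. It did not affect the result.

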